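# Seat the plug-in board with its ejector levers

## Robot

A 6-joint arm with a two-finger parallel gripper is mounted at the origin on a cart in front of the work surface, level with it; the furniture and walls round the work are solid. World frame = base frame: x ahead of the robot, y to its left, z up, the work surface at z = 0. Lengths are in m, angles in rad, forces in N, time in s.
With the tool pointing down it reaches from about 0.375 to 0.9 m from the base axis. Payload 3.1 kg.
Tool frame: the origin (TCP) lies at the very end of the fingers, on their centre line; the grasp point (between the pads) lies 19 mm behind it (ctrl.grip_point_offset is the distance from the TCP to the grasp point, in m); z points along the fingers, y is the line along which they close (so a half turn about z gives the same grasp; the last joint's range is limited). The gripper opens to 87 mm and grips with 3 to 60 N. Pads are 19 mm wide; open, the fingers measure 117 mm over their backs; the gripper's body (75 mm by 190 mm) begins 51 mm behind the grasp point.
Start: joints at [1.026, 0.527, 1.433, -0, 1.181, -0.178], TCP at [0.224, 0.583, 0.223] pointing down, gripper open.
Joint ranges: [-3.08, 3.08], [-0.75, 2.2], [0.22, 2.44], [-1.43, 4.57], [0, 2.65], [-2.85, 2.85]. Speed limits (rad/s): [2.79, 2.79, 3.14, 3.14, 3.14, 3.14].

## Interface

Orientations are given as a rotation vector (axis times angle).
In Python, from cell import telemetry, vision, order, ctrl gives the robot as it stands.
- The arm moves only by the tool drive_tool, never from a script. Its argument "plan" is a list of rows, each an object of numbers: "fingers": the finger opening in mm, from 0 to 87; "dx", "dy", "dz": the shift along the tool's x, y, z in units of 50 mm (1.0 is 50 mm); "wx", "wy", "wz": the turn, a rotation vector about the tool's x, y, z in units of 8 degrees (1.0 is 8 degrees). In form: [{"fingers": .., "dx": .., "dy": .., "dz": .., "wx": .., "wy": .., "wz": ..}, ...]. A call has exactly 5 rows; each row shifts and turns the commanded pose from where the row before left it, along the tool's axes as they then stand; what a row does not reach is not made up. A row lasts 1/10 s, in which the tool goes at most 50 mm and 8.59 degrees, less where a joint would pass 70% of its speed; a pose out of reach is approached as far as the arm can. A call is refused whole if a number of a shift passes 1 or a number of a turn 1, either way. A call with a gripper value outside its range is refused whole. The fingers move at their own pace and stop on an object; "force" is the grip in N (left out, the last holds). Time passes only in rows, so rows that do not move let the fingers close, or fill a call up. It gives the time, the measured TCP pose, the force, the opening and the grip force at its end, in the units of the state.
- telemetry.get_obs(): the state, without advancing time (a new reading comes with each control period).
- vision.capture(name): name is "scene" or "top" or "wrist"; returns (picture, depth): 480x640x3 uint8, red, green, blue; 480x640 float32, m along the optical axis (not along the pixel's ray), 0 where there is no reading.
- vision.camera_params(name): a dict with "vfov" (degrees; the focal length in pixels is half the picture's height over the tangent of half this angle, whatever the lens; pixels are square), "cx", "cy" (the principal point, pixels), "rvec" (rotation vector, rad) and "tvec" (3), from world to camera coordinates, as OpenCV has them; the wrist camera has in their place "T_tool_cam" (4x4, takes a point from camera to tool coordinates, whose origin is the TCP and whose axes are the flange's). Camera axes: x right, y down, z forward; pixel columns grow to the right and rows downward; lengths in m; the calibration is good to about 2 mm. A picture is of the moment at which its call begins: read the wrist's pose just before it. camera_params takes no time and is no camera call.
- order.finish_job(): hands the job in; it is judged then, once.
Trained networks look in the newest picture that a camera, given by its name, has taken for a name from the list of things; names that differ only in an ending like _2 or _b are one class to them, and where a whole thing is asked for, a point or a joint stands for the part that bears it (a point fixed in the world has none). Each returns a list of dicts, best first, with "score" (0 to 1); they miss things now and then, are a little off and sometimes report something else, mostly with a low value. They report only what shows in the picture. A call takes as long as a camera call.
- vision.recognise(camera, target): "centre" ([x, y, z] in m, in world coordinates, good to about 4 mm: the middle of the surface that is visible of it).
- vision.regions_of(camera, target): "mask" (480x640 bool, what is visible of it).
- vision.pinpoint(camera, target): "centre" ([x, y, z] in m, in world coordinates, good to about 4 mm: a listed point, or the origin of a listed thing).
The state is a dict: "clock": time; "qpos": joint angles; "dq": joint speeds; "effort": joint torques, N m; "tcp_pos": TCP position; "ee_rot": TCP orientation; "contact_force": force on the tool from outside, world axes, zero at the start; "wrist_torque": the same for the moment, N m; "width": finger opening in m; "grip_force": force on a finger pad.
Only numpy, scipy, OpenCV 4.12 (cv2) and the standard library are available. Lean on these libraries where they do the work, as an engineer would, in place of code of your own. Each camera call takes 0.05 s, during which the arm holds its last target. There are 200 camera calls.

## Task

Lift the green plug-in board out of its black storage stand and lower it gently, upright and either way round, into the guides of the grey dock until it rests on the stiff contacts, while both orange ejector levers are still swung out. Then swing both levers inward firmly, as far as they go, so that they, not your push on the board, press it fully home. Work by feel: keep every push on the levers and of the board on the dock well under 25 N, and leave the timer, the dish and the weighing boat alone.

Things in the scene. Friction and masses are not known exactly. Their poses are not given: they have to be found in the camera images.
- card_mid (a point): Centre of the upright green plug-in board, half-way up (44 mm above its lower edge); z up, y along its length, x across its thickness. 88 mm high, 0.18 kg, alike either way round; grip firmly or it turns in the fingers. On top a white grip bar, 12 mm thick (x), 64 mm long (y), 60 to 88 mm above the lower edge: grasp it from above across the 12 mm.
- card_foot_a (a point): Point on the board's lower edge, 55 mm from its middle along its +y. The board's lower part is 120 mm long (y), 5 mm thick and 34 mm high; above that it is 90 mm long, which leaves a shoulder at each end, 15 mm long and 34 mm above the lower edge.
- card_foot_b (a point): Point on the board's lower edge, 55 mm from its middle along its -y.
- stand: Black storage stand, fixed, 70 x 150 mm (x, y), 28 mm high; origin under its centre. The board stands in its slot (along the stand's y), open upward, 6.6 mm wide and 20 mm deep; the slot's floor is 8 mm above the underside.
- dock: Grey dock, fixed: base 90 x 180 mm (x, y), 10 mm thick; origin under its centre. The board goes in from above at the centre, its length along the dock's y, into a guide slot at each end: 6.4 mm wide (x), 124 mm from end wall to end wall (y), flared about 3 mm a side at the mouth, 46 mm above the underside. A slight turn or shift binds it: ease it in by feel.
- dock_home (a point): Centre of the dock, 16 mm above its underside: the height of the board's lower edge when home. A stiff contact strip in each guide first carries the board's end 5 to 7 mm above this (varies, find by touch); pushed, it yields at about 25 N and stays. Pushing an end lower than 2.5 mm above home by hand, its lever still out, counts as forcing.
- lever_a (a joint): Orange ejector lever at the dock's +y end. 0 = home (stop at -0.02), handle leaning 0.25 rad inward; positive = swung outward, away from the board; starts at 1.0 to 1.15 (limit 1.2). Stays where left, but springs back about 0.05 when let go at the stop. Hinge along the dock's x at y = +73 mm, 50 mm above the dock's underside. From about 0.4 inward its nose presses the board's shoulder down.
- lever_b (a joint): The same lever at the dock's -y end (hinge at y = -73 mm); positive = swung outward.
- lever_a_head (a point): Centre of the round head at the end of lever_a's handle, 12 mm across, 18 mm wide along the dock's x, 57 mm from the hinge. Push the head inward from outside, following its arc (up as it comes in; a level push can bind): about 8 to 17 N under load, rising steeply at the stop.
- lever_b_head (a point): Centre of the round head of lever_b, the same.
- the_timer: White lab timer lying on the bench, 58 x 66 x 18 mm, loose; origin under its centre. Bystander.
- the_dish: Round petri dish, 61 mm across, 14 mm high, loose; origin under its centre. Bystander.
- the_boat: White square weighing boat, 64 x 64 x 11 mm, loose; origin under its centre. Bystander.

How it is judged:
On the way:
1. The board stands in the dock's guides, both levers still swung out (horizontal distance between card_mid and dock below 0.008 m and angle between the y axis of card_mid and the y axis of dock, either way round below 0.09 rad and angle between card_mid's own z axis and vertical below 0.12 rad and z of each of card_foot_a, card_foot_b in the frame of dock below 0.027 m and value of joint each of lever_a, lever_b above 0.6 rad), for 0.2 s.
At the end, for the whole second after the job is handed in: The board is upright in the dock, both ends of its lower edge within 2 mm of fully home (under 18 mm above the dock's underside), and both levers are within 0.06 rad of home (joint value 0) (horizontal distance between card_mid and dock below 0.008 m and angle between the y axis of card_mid and the y axis of dock, either way round below 0.09 rad and angle between card_mid's own z axis and vertical below 0.12 rad and z of each of card_foot_a, card_foot_b in the frame of dock below 0.018 m and value of joint each of lever_a, lever_b below 0.06 rad); the robot touches nothing.
It fails at once if An end of the board is forced down by hand (lower edge under 18.5 mm above the dock's underside while that end's lever is still more than 0.35 rad out) ((y of card_foot_a in the frame of dock above 0.02 m and horizontal distance between card_mid and dock below 0.03 m and z of card_foot_a in the frame of dock below 0.0185 m and value of joint lever_a above 0.35 rad) or (y of card_foot_b in the frame of dock above 0.02 m and horizontal distance between card_mid and dock below 0.03 m and z of card_foot_b in the frame of dock below 0.0185 m and value of joint lever_a above 0.35 rad) or (y of card_foot_a in the frame of dock below -0.02 m and horizontal distance between card_mid and dock below 0.03 m and z of card_foot_a in the frame of dock below 0.0185 m and value of joint lever_b above 0.35 rad) or (y of card_foot_b in the frame of dock below -0.02 m and horizontal distance between card_mid and dock below 0.03 m and z of card_foot_b in the frame of dock below 0.0185 m and value of joint lever_b above 0.35 rad)).
It fails at once if The robot presses on the dock or a lever with more than 25 N (contact force between any of the fingers, the arm and dock above 25 N).
It fails at once if While both levers are still out, the board (or anything) is jammed against the dock with contact forces of more than 60 N in sum (contact force between dock and anything else above 60 N and value of joint each of lever_a, lever_b above 0.6 rad).
It fails at once if The board is tipped over (more than 0.6 rad) (angle between card_mid's own z axis and vertical above 0.6 rad).
It fails at once if The timer, dish or weighing boat is moved by more than 20 mm (distance of any of the_timer, the_dish, the_boat from where it was at the start of the episode above 0.02 m).
It also fails if it takes over 72 s, if anything falls off the work surface, if the arm or the gripper's body presses on something with over 40 N, if the wrist force passes 120 N, or if a joint passes its speed limit or range.

## Working session

There is one attempt and no reset: what is moved stays moved. The work goes in short steps, Python scripts to look and compute and a tool call to move; the robot and the scene stay as the last step left them, time stands still between calls to the robot, and variables do not carry over. Pictures are saved under pics/ and viewed, at most 10 in all, crops included, and the job is handed in when it is done.

Besides the shell and the picture viewer there is one more tool, called after "Call:" as name(argument=value, ...) on one line, values as JSON. drive_tool: Moves the arm, as the interface text tells. Its arguments: {"type":"object","properties":{"plan":{"type":"array","items":{"type":"object","properties":{"fingers":{"type":"number"},"dx":{"type":"number"},"dy":{"type":"number"},"dz":{"type":"number"},"wx":{"type":"number"},"wy":{"type":"number"},"wz":{"type":"number"}}}},"force":{"type":"number"}},"required":["plan"]}

```bash
ls; mkdir -p pics; cat > h.py <<'E'
import numpy as np, cv2
from scipy.spatial.transform import Rotation as R
from cell import telemetry, vision, order, ctrl
def intr(name):
    p=vision.camera_params(name); f=240/np.tan(np.radians(p["vfov"])/2); return p,f
def cloud(name,depth):
    o=telemetry.get_obs() if name=="wrist" else None
    p,f=intr(name); v,u=np.mgrid[:480,:640]
    P=np.stack([(u-p["cx"])/f*depth,(v-p["cy"])/f*depth,depth],-1)
    if name=="wrist":
        T=np.array(p["T_tool_cam"]); P=P@T[:3,:3].T+T[:3,3]
        return P@R.from_rotvec(o["ee_rot"]).as_matrix().T+o["tcp_pos"]
    return (P-np.array(p["tvec"]))@R.from_rotvec(p["rvec"]).as_matrix()
def save(n,im): cv2.imwrite("pics/"+n,im[...,::-1])
E
python3 - <<'E'
from h import *
o=telemetry.get_obs(); print({k:np.round(v,3).tolist() for k,v in o.items()}, ctrl.grip_point_offset)
ims=[]
for c in["top","scene"]:
    im,d=vision.capture(c); save(c+".png",im); np.savez(c,im=im,d=d)
    for t in["card_mid","card_foot_a","stand","dock","dock_home","lever_a_head","the_timer","the_dish","the_boat"]:
        print(c,t,[(np.round(r["centre"],4).tolist(),round(r["score"],2)) for r in vision.pinpoint(c,t)[:3]])
E
```

```text
pics
{'clock': 0.0, 'qpos': [1.025, 0.528, 1.434, -0.0, 1.181, -0.178], 'dq': [-0.001, -0.0, 0.001, -0.002, 0.001, -0.001], 'effort': [-0.001, -44.005, -17.659, 0.063, 0.058, -0.0], 'tcp_pos': [0.224, 0.583, 0.222], 'ee_rot': [-0.573, -3.088, 0.003], 'contact_force': [0.806, 0.847, -0.375], 'wrist_torque': [0.002, 0.048, -0.008], 'grip_force': 0.0, 'width': 0.087} 0.0187
top card_mid [([0.3434, 0.293, 0.0505], 0.7)]
top card_foot_a [([0.3902, 0.3168, 0.0094], 0.66), ([0.2956, 0.2623, 0.0076], 0.55)]
top stand [([0.3443, 0.2929, -0.001], 0.73)]
top dock [([0.467, 0.0843, -0.0004], 0.71), ([0.5228, -0.0706, -0.0016], 0.54)]
top dock_home [([0.4573, 0.0897, 0.0155], 0.72)]
top lever_a_head [([0.4011, 0.179, 0.091], 0.6)]
top the_timer [([0.5234, -0.0709, -0.0015], 0.57)]
top the_dish [([0.4753, 0.4421, 0.0001], 0.77)]
top the_boat [([0.6499, 0.0418, 0.0021], 0.88)]
scene card_mid [([0.3464, 0.2896, 0.0521], 0.64)]
scene card_foot_a [([0.3938, 0.3228, 0.0055], 0.88), ([0.2986, 0.267, 0.0103], 0.8), ([0.5236, -0.0752, -0.0023], 0.55)]
scene stand [([0.344, 0.2924, -0.0032], 0.92), ([0.3026, 0.2671, 0.0085], 0.21)]
scene dock [([0.4649, 0.0834, -0.0014], 0.88), ([0.4637, 0.0843, 0.0144], 0.36)]
scene dock_home [([0.4651, 0.0829, 0.0166], 0.81)]
scene lever_a_head [([0.4009, 0.1802, 0.09], 0.75), ([0.4773, 0.4454, 0.0004], 0.42)]
scene the_timer [([0.5276, -0.0766, 0.0002], 0.73), ([0.3954, 0.3241, 0.0063], 0.72)]
scene the_dish [([0.4777, 0.4464, 0.0018], 0.52)]
scene the_boat [([0.6479, 0.0431, -0.0026], 0.7)]
```

View pics/top.png

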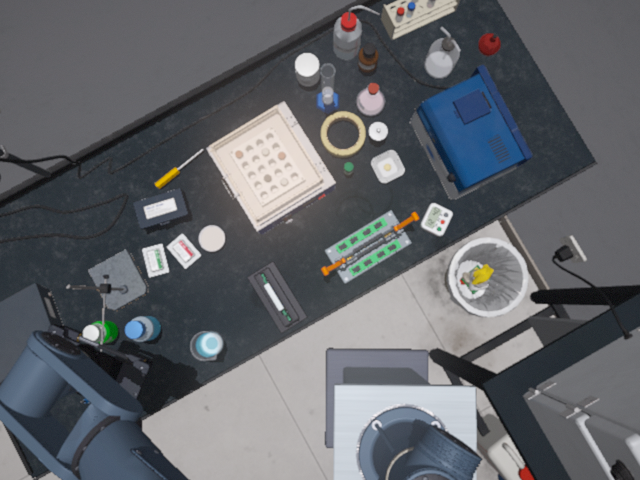

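View pics/scene.png

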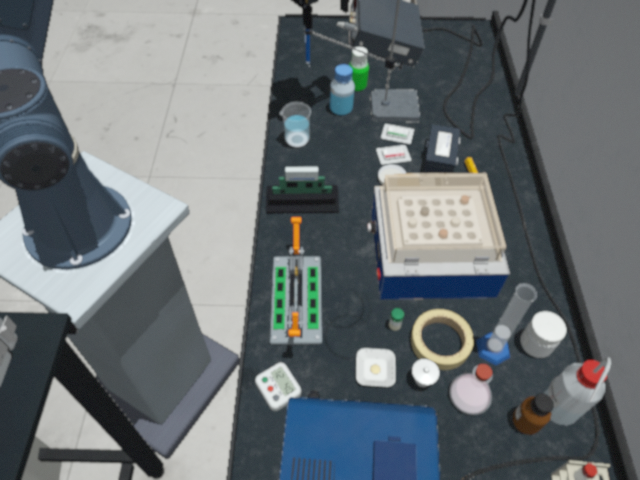

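The top view shows the stand with the board at about (275,295), the dock at (368,245) with its orange levers at (330,270) and (415,218), the timer at (437,218), the boat at (387,166) and the dish at (211,238). The networks agree with this layout. Next I'll refine the yaws from the depth clouds.

```bash
python3 - <<'E'
from h import *
def fit(Q):
    (c,s,a)=cv2.minAreaRect((Q[:,:2]*1000).astype(np.float32))
    if s[0]<s[1]: a+=90
    return np.round(c,1),np.round(sorted(s),1),round(a%180,2)
def pca(Q):
    m=Q[:,:2].mean(0); w,v=np.linalg.eigh(np.cov((Q[:,:2]-m).T)); return np.round(np.degrees(np.arctan2(v[1,1],v[0,1]))%180,2)
for c in["top","scene"]:
    z=np.load(c+".npz"); im=z["im"].astype(int); P=cloud(c,z["d"]); r,g,b=im[...,0],im[...,1],im[...,2]
    near=lambda x,y,rad:np.hypot(P[...,0]-x,P[...,1]-y)<rad
    bar=near(.344,.293,.08)&(P[...,2]>.085)&(im.min(-1)>120)
    print(c,"bar",bar.sum(),fit(P[bar]),pca(P[bar]),np.median(P[bar][:,2]))
    st=near(.344,.293,.1)&(abs(P[...,2]-.028)<.006); print("stand",fit(P[st]),pca(P[st]))
    base=near(.466,.084,.11)&(abs(P[...,2]-.010)<.006); print("base",base.sum(),fit(P[base]),pca(P[base]))
    orr=near(.466,.084,.17)&(r>150)&(b<90)&(r-g>50)&(P[...,2]>.03)
    n,l=cv2.connectedComponents(orr.astype(np.uint8))
    for i in range(1,n):
        Q=P[l==i]
        if len(Q)>8: print("or",len(Q),Q.mean(0).round(4),Q.min(0).round(3),Q.max(0).round(3))
    print("orange pca",pca(P[orr]))
E
```

```text
top bar 162 (array([345., 291.]), array([12.1, 63.9]), 33.15) 32.91 0.09641137260198349
stand (array([344.9, 290.6]), array([ 38.8, 136. ]), 32.51) 32.45
base 2621 (array([472.2,  87.9]), array([203.6, 217.5]), 119.5) 122.96
or 12 [0.5709 0.1927 0.0384] [0.567 0.187 0.035] [0.576 0.198 0.043]
or 142 [0.5114 0.0057 0.0803] [ 0.492 -0.015  0.049] [0.529 0.032 0.103]
or 133 [0.4105 0.1665 0.0897] [0.341 0.139 0.056] [0.429 0.189 1.391]
orange pca 120.66
scene bar 205 (array([345.3, 288.5]), array([14.8, 62.7]), 34.7) 32.5 0.09489135980621151
stand (array([346.2, 288.5]), array([ 42.2, 135.4]), 33.62) 32.86
base 3245 (array([476.7,  91.8]), array([186.2, 205. ]), 103.17) 122.35
or 191 [0.4115 0.1658 0.0786] [0.393 0.137 0.052] [0.431 0.188 0.097]
or 171 [0.5111 0.0058 0.0785] [ 0.493 -0.019  0.033] [0.531 0.031 0.1  ]
orange pca 121.37
```

```bash
cat >> h.py <<'E'
def plan(pos,yang,n,o=None):
    """n equal rows from the present pose to TCP pos, tool down, tool y at world angle yang (deg)"""
    o=o or telemetry.get_obs(); p=np.array(o["tcp_pos"]); M=R.from_rotvec(o["ee_rot"])
    a=np.radians(yang); y=np.array([np.cos(a),np.sin(a),0]); z=np.array([0,0,-1.])
    G=R.from_matrix(np.stack([np.cross(y,z),y,z],1)); w=(M.inv()*G).as_rotvec()/n
    for i in range(n):
        d=M.inv().apply((np.array(pos)-p)/n)/.05; M=M*R.from_rotvec(w)
        print("d",d.round(3),"w",(np.degrees(w)/8).round(3))
def st():
    o=telemetry.get_obs(); M=R.from_rotvec(o["ee_rot"]).as_matrix()
    print("t",round(o["clock"],2),"tcp",np.round(o["tcp_pos"],4),"yang",round(np.degrees(np.arctan2(M[1,1],M[0,1])),2),"tilt",M[:2,2].round(4),"F",np.round(o["contact_force"],1),"T",np.round(o["wrist_torque"],2),"w",round(o["width"],4),"g",round(o["grip_force"],1))
E
python3 - <<'E'
from h import *
st(); plan([.345,.2905,.2],122.7,10)
E
```

```text
t 1.0 tcp [0.2241 0.5834 0.2225] yang 68.99 tilt [-0.     -0.0001] F [-0.4  0.6 -0.1] T [-0.01 -0.01 -0.01] w 0.0869 g 0.0
d [-0.436 -0.46   0.045] w [-0.    -0.    -0.671]
d [-0.391 -0.499  0.045] w [-0.    -0.    -0.671]
d [-0.342 -0.533  0.045] w [-0.    -0.    -0.671]
d [-0.291 -0.563  0.045] w [-0.    -0.    -0.671]
d [-0.237 -0.588  0.045] w [-0.    -0.    -0.671]
d [-0.181 -0.607  0.045] w [-0.    -0.    -0.671]
d [-0.123 -0.622  0.045] w [-0.    -0.    -0.671]
d [-0.065 -0.63   0.045] w [-0.    -0.    -0.671]
d [-0.005 -0.634  0.045] w [-0.    -0.    -0.671]
d [ 0.054 -0.631  0.045] w [-0.    -0.    -0.671]
```

Call:
drive_tool(plan=[{"dx": -0.436, "dy": -0.46, "dz": 0.045, "wz": -0.671}, {"dx": -0.391, "dy": -0.5, "dz": 0.045, "wz": -0.671}, {"dx": -0.342, "dy": -0.533, "dz": 0.045, "wz": -0.671}, {"dx": -0.291, "dy": -0.563, "dz": 0.045, "wz": -0.671}, {"dx": -0.237, "dy": -0.588, "dz": 0.045, "wz": -0.671}])

```text
invalid input
```

Call:
drive_tool(plan=[{"dx": -0.181, "dy": -0.607, "dz": 0.045, "wz": -0.671}, {"dx": -0.123, "dy": -0.622, "dz": 0.045, "wz": -0.671}, {"dx": -0.065, "dy": -0.63, "dz": 0.045, "wz": -0.671}, {"dx": 0, "dy": -0.634, "dz": 0.045, "wz": -0.671}, {"dx": 0.054, "dy": -0.631, "dz": 0.045, "wz": -0.671}])

```text
invalid input
```

Call:
drive_tool(plan=[{"fingers": 40}, {}, {}, {}, {}])

```text
invalid input
```

```bash
cat > bar.py <<'E'
from h import *
st(); P0=None
im,d=vision.capture("wrist"); P=cloud("wrist",d); save("w1.png",im)
bar=(np.hypot(P[...,0]-.345,P[...,1]-.2905)<.05)&(P[...,2]>.085)&(P[...,2]<.105)&(im.min(-1)>110)
Q=P[bar]; c,s,a=cv2.minAreaRect((Q[:,:2]*1000).astype(np.float32)); print(len(Q),c,s,a%90,np.median(Q[:,2]),Q.mean(0))
m=Q[:,:2].mean(0); w,v=np.linalg.eigh(np.cov((Q[:,:2]-m).T)); print(np.degrees(np.arctan2(v[1,1],v[0,1]))%180)
g=(np.hypot(P[...,0]-.345,P[...,1]-.2905)<.1)&(abs(P[...,2]-.028)<.005); c,s,a=cv2.minAreaRect((P[g][:,:2]*1000).astype(np.float32)); print("stand",c,s,a%90)
for t in ["card_mid","stand"]: print(t,[(np.round(r["centre"],4),r["score"]) for r in vision.pinpoint("wrist",t)[:2]])
E
python3 bar.py
```

```text
t 1.0 tcp [0.2241 0.5834 0.2225] yang 68.99 tilt [-0.     -0.0001] F [-0.4  0.6 -0.1] T [-0.01 -0.01 -0.01] w 0.0869 g 0.0
0 (0.0, 0.0) (0.0, 0.0) 0.0 nan [nan nan nan]
nan
stand (0.0, 0.0) (0.0, 0.0) 0.0
card_mid []
stand []
  return _methods._mean(a, axis=axis, dtype=dtype,
  ret = ret.dtype.type(ret / rcount)
bar.py:5: RuntimeWarning: Mean of empty slice.
  Q=P[bar]; c,s,a=cv2.minAreaRect((Q[:,:2]*1000).astype(np.float32)); print(len(Q),c,s,a%90,np.median(Q[:,2]),Q.mean(0))
  ret = um.true_divide(
bar.py:6: RuntimeWarning: Mean of empty slice.
  m=Q[:,:2].mean(0); w,v=np.linalg.eigh(np.cov((Q[:,:2]-m).T)); print(np.degrees(np.arctan2(v[1,1],v[0,1]))%180)
  avg = a.mean(axis, **keepdims_kw)
bar.py:6: RuntimeWarning: Degrees of freedom <= 0 for slice
  m=Q[:,:2].mean(0); w,v=np.linalg.eigh(np.cov((Q[:,:2]-m).T)); print(np.degrees(np.arctan2(v[1,1],v[0,1]))%180)
  c *= np.true_divide(1, fact)
  c *= np.true_divide(1, fact)
```

View pics/w1.png

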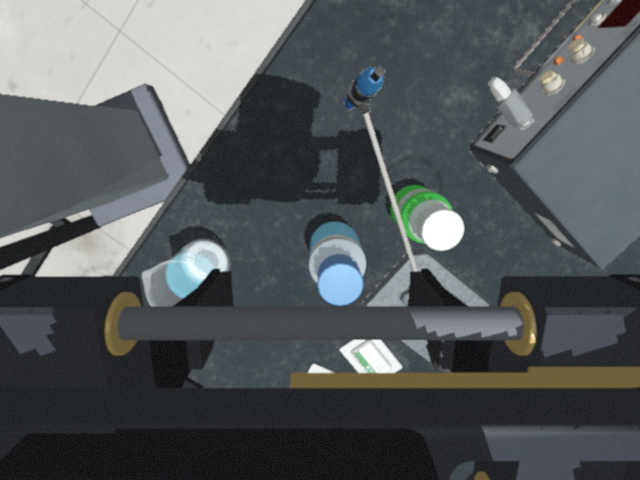

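Nothing moved, because every row needs all seven numbers. The wrist picture shows bottles at (338,275) and (430,225), which matches the start pose. I'll resend with full rows.

Call:
drive_tool(plan=[{"fingers": 40, "dx": -0.436, "dy": -0.46, "dz": 0.045, "wx": 0, "wy": 0, "wz": -0.671}, {"fingers": 40, "dx": -0.391, "dy": -0.5, "dz": 0.045, "wx": 0, "wy": 0, "wz": -0.671}, {"fingers": 40, "dx": -0.342, "dy": -0.533, "dz": 0.045, "wx": 0, "wy": 0, "wz": -0.671}, {"fingers": 40, "dx": -0.291, "dy": -0.563, "dz": 0.045, "wx": 0, "wy": 0, "wz": -0.671}, {"fingers": 40, "dx": -0.237, "dy": -0.588, "dz": 0.045, "wx": 0, "wy": 0, "wz": -0.671}])

```text
clock: 1.65
tcp_pos: [0.2849, 0.4359, 0.2114]
ee_rot: [-0.166, 3.137, 0.0]
contact_force: [0.3, 0.2, -0.1]
width: 0.0549
grip_force: 0.0
```

Call:
drive_tool(plan=[{"fingers": 40, "dx": -0.181, "dy": -0.607, "dz": 0.045, "wx": 0, "wy": 0, "wz": -0.671}, {"fingers": 40, "dx": -0.123, "dy": -0.622, "dz": 0.045, "wx": 0, "wy": 0, "wz": -0.671}, {"fingers": 40, "dx": -0.065, "dy": -0.63, "dz": 0.045, "wx": 0, "wy": 0, "wz": -0.671}, {"fingers": 40, "dx": 0, "dy": -0.634, "dz": 0.045, "wx": 0, "wy": 0, "wz": -0.671}, {"fingers": 40, "dx": 0.054, "dy": -0.631, "dz": 0.045, "wx": 0, "wy": 0, "wz": -0.671}])

```text
clock: 2.15
tcp_pos: [0.3452, 0.2893, 0.2002]
ee_rot: [-0.889, 3.012, 0.0]
contact_force: [0.2, 0.3, 0.3]
width: 0.0406
grip_force: 0.0
```

```bash
sed -i 's/w1.png/w2.png/' bar.py; python3 bar.py 2>&1 | grep -v -i warn
```

```text
t 2.15 tcp [0.3452 0.2893 0.2002] yang 122.9 tilt [0.0008 0.0004] F [0.2 0.3 0.3] T [0.05 0.02 0.03] w 0.0406 g 0.0
996 (344.2184753417969, 287.8158874511719) (63.496177673339844, 11.136980056762695) 32.927207946777344 0.09661076715533179 [0.34600418 0.28790916 0.09653785]
35.28842978745726
stand (344.0580749511719, 287.84320068359375) (135.3829803466797, 38.46442794799805) 32.28962326049805
card_mid [(array([ 0.4802,  0.44  , -0.0025]), 0.52)]
stand [(array([0.3426, 0.2914, 0.0035]), 0.74)]
```

View pics/w2.png

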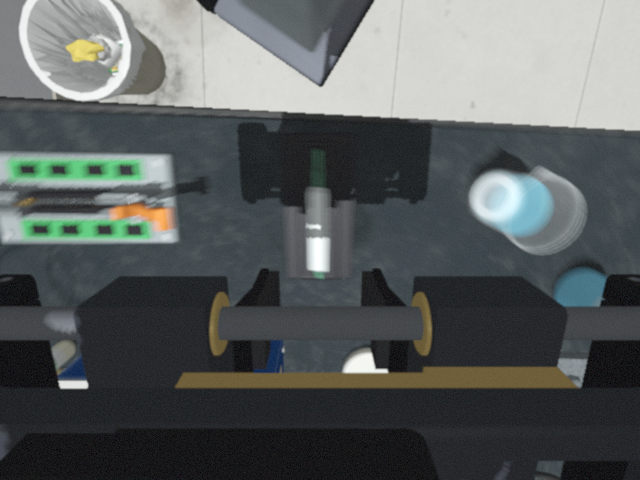

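The wrist view shows the white bar at (317,230), centred between the fingers, with the dock to the left at (90,200). Now I'll descend and grip.

Call:
drive_tool(plan=[{"fingers": 40, "dx": 0, "dy": 0, "dz": 0.54, "wx": 0, "wy": 0, "wz": 0}, {"fingers": 40, "dx": 0, "dy": 0, "dz": 0.54, "wx": 0, "wy": 0, "wz": 0}, {"fingers": 40, "dx": 0, "dy": 0, "dz": 0.54, "wx": 0, "wy": 0, "wz": 0}, {"fingers": 30, "dx": 0, "dy": 0, "dz": 0.54, "wx": 0, "wy": 0, "wz": 0}, {"fingers": 30, "dx": 0, "dy": 0, "dz": 0.54, "wx": 0, "wy": 0, "wz": 0}])

```text
clock: 2.8
tcp_pos: [0.3449, 0.2917, 0.0642]
ee_rot: [-0.883, 3.013, 0.001]
contact_force: [-0.1, 0.2, -0.3]
width: 0.0324
grip_force: 0.0
```

Call:
drive_tool(plan=[{"fingers": 5, "dx": 0, "dy": 0, "dz": 0, "wx": 0, "wy": 0, "wz": 0}, {"fingers": 5, "dx": 0, "dy": 0, "dz": 0, "wx": 0, "wy": 0, "wz": 0}, {"fingers": 5, "dx": 0, "dy": 0, "dz": 0, "wx": 0, "wy": 0, "wz": 0}, {"fingers": 5, "dx": 0, "dy": 0, "dz": 0, "wx": 0, "wy": 0, "wz": 0}, {"fingers": 5, "dx": 0, "dy": 0, "dz": 0, "wx": 0, "wy": 0, "wz": 0}], force=5)

```text
clock: 3.3
tcp_pos: [0.3454, 0.291, 0.0662]
ee_rot: [-0.882, 3.012, 0.001]
contact_force: [-1.1, 0.9, 4.3]
width: 0.012
grip_force: 5.0
```

```bash
python3 -c "
from h import *
st()"
```

```text
t 3.3 tcp [0.3454 0.291  0.0662] yang 122.65 tilt [0.0025 0.0014] F [-1.1  0.9  4.3] T [ 0.21  0.12 -0.01] w 0.012 g 5.0
```

Call:
drive_tool(plan=[{"fingers": 0, "dx": 0, "dy": 0, "dz": -0.02, "wx": 0, "wy": 0, "wz": 0}, {"fingers": 0, "dx": 0, "dy": 0, "dz": 0, "wx": 0, "wy": 0, "wz": 0}, {"fingers": 0, "dx": 0, "dy": 0, "dz": -0.05, "wx": 0, "wy": 0, "wz": 0}, {"fingers": 0, "dx": 0, "dy": 0, "dz": -0.1, "wx": 0, "wy": 0, "wz": 0}, {"fingers": 0, "dx": 0, "dy": 0, "dz": -0.1, "wx": 0, "wy": 0, "wz": 0}], force=50)

```text
clock: 3.8
tcp_pos: [0.3445, 0.2902, 0.0788]
ee_rot: [0.883, -3.014, 0.0]
contact_force: [-0.8, -0.3, -1.4]
width: 0.0112
grip_force: 50.0
```

```bash
python3 -c "
from h import *
st()"
```

```text
t 3.8 tcp [0.3445 0.2902 0.0788] yang 122.66 tilt [-0.0006 -0.0003] F [-0.8 -0.3 -1.4] T [ 0.17  0.07 -0.04] w 0.0112 g 50.0
```

```bash
python3 -c "
from h import *
o=telemetry.get_obs(); o['tcp_pos']=np.array([.3445,.2902,.179]); plan([.412,.17,.24],32.5,12,o)"
```

```text
d [ 0.013 -0.229 -0.102] w [-0.    -0.     0.939]
d [-0.017 -0.229 -0.102] w [-0.    -0.     0.939]
d [-0.046 -0.225 -0.102] w [-0.    -0.     0.939]
d [-0.075 -0.217 -0.102] w [-0.    -0.     0.939]
d [-0.103 -0.205 -0.102] w [-0.    -0.     0.939]
d [-0.129 -0.19  -0.102] w [-0.    -0.     0.939]
d [-0.153 -0.171 -0.102] w [-0.    -0.     0.939]
d [-0.174 -0.15  -0.102] w [-0.    -0.     0.939]
d [-0.192 -0.126 -0.102] w [-0.    -0.     0.939]
d [-0.207 -0.1   -0.102] w [-0.    -0.     0.939]
d [-0.218 -0.072 -0.102] w [-0.    -0.     0.939]
d [-0.226 -0.043 -0.102] w [-0.    -0.     0.939]
```

Call:
drive_tool(plan=[{"fingers": 0, "dx": 0, "dy": 0, "dz": -0.4, "wx": 0, "wy": 0, "wz": 0}, {"fingers": 0, "dx": 0, "dy": 0, "dz": -0.4, "wx": 0, "wy": 0, "wz": 0}, {"fingers": 0, "dx": 0, "dy": 0, "dz": -0.4, "wx": 0, "wy": 0, "wz": 0}, {"fingers": 0, "dx": 0, "dy": 0, "dz": -0.4, "wx": 0, "wy": 0, "wz": 0}, {"fingers": 0, "dx": 0, "dy": 0, "dz": -0.4, "wx": 0, "wy": 0, "wz": 0}])

```text
clock: 4.3
tcp_pos: [0.3443, 0.2901, 0.1797]
ee_rot: [0.884, -3.015, 0.0]
contact_force: [-0.1, 0.1, -2.0]
width: 0.0116
grip_force: 50.0
```

Call:
drive_tool(plan=[{"fingers": 0, "dx": 0.013, "dy": -0.229, "dz": -0.1, "wx": 0, "wy": 0, "wz": 0.939}, {"fingers": 0, "dx": -0.017, "dy": -0.229, "dz": -0.1, "wx": 0, "wy": 0, "wz": 0.939}, {"fingers": 0, "dx": -0.046, "dy": -0.225, "dz": -0.1, "wx": 0, "wy": 0, "wz": 0.939}, {"fingers": 0, "dx": -0.075, "dy": -0.217, "dz": -0.1, "wx": 0, "wy": 0, "wz": 0.939}, {"fingers": 0, "dx": -0.103, "dy": -0.205, "dz": -0.1, "wx": 0, "wy": 0, "wz": 0.939}])

```text
clock: 4.8
tcp_pos: [0.3725, 0.2397, 0.204]
ee_rot: [-0.142, -3.138, 0.001]
contact_force: [0.1, -0.2, -1.4]
width: 0.0116
grip_force: 50.0
```

Call:
drive_tool(plan=[{"fingers": 0, "dx": -0.129, "dy": -0.19, "dz": -0.1, "wx": 0, "wy": 0, "wz": 0.939}, {"fingers": 0, "dx": -0.153, "dy": -0.171, "dz": -0.1, "wx": 0, "wy": 0, "wz": 0.939}, {"fingers": 0, "dx": -0.174, "dy": -0.15, "dz": -0.1, "wx": 0, "wy": 0, "wz": 0.939}, {"fingers": 0, "dx": -0.192, "dy": -0.126, "dz": -0.1, "wx": 0, "wy": 0, "wz": 0.939}, {"fingers": 0, "dx": -0.207, "dy": -0.1, "dz": -0.1, "wx": 0, "wy": 0, "wz": 0.939}])

```text
clock: 5.3
tcp_pos: [0.4005, 0.1896, 0.229]
ee_rot: [-1.145, -2.925, 0.001]
contact_force: [0.1, 0.6, -2.2]
width: 0.0114
grip_force: 50.0
```

Call:
drive_tool(plan=[{"fingers": 0, "dx": -0.218, "dy": -0.072, "dz": -0.1, "wx": 0, "wy": 0, "wz": 0.939}, {"fingers": 0, "dx": -0.226, "dy": -0.043, "dz": -0.1, "wx": 0, "wy": 0, "wz": 0.939}, {"fingers": 0, "dx": 0, "dy": 0, "dz": 0, "wx": 0, "wy": 0, "wz": 0}, {"fingers": 0, "dx": 0, "dy": 0, "dz": 0, "wx": 0, "wy": 0, "wz": 0}, {"fingers": 0, "dx": 0, "dy": 0, "dz": 0, "wx": 0, "wy": 0, "wz": 0}])

```text
clock: 5.8
tcp_pos: [0.4113, 0.1705, 0.2383]
ee_rot: [-1.507, -2.755, 0.001]
contact_force: [0.2, 0.5, -2.8]
width: 0.0113
grip_force: 50.0
```

```bash
python3 - <<'E'
from h import *
st(); im,d=vision.capture("wrist"); P=cloud("wrist",d); save("w3.png",im); np.savez("w3",im=im,d=d,P=P)
for t in ["dock","dock_home","lever_a_head","card_mid","card_foot_a"]: print(t,[(np.round(r["centre"],4),r["score"]) for r in vision.pinpoint("wrist",t)[:2]])
E
```

```text
t 5.8 tcp [0.4113 0.1705 0.2383] yang 32.64 tilt [-0.0011  0.    ] F [ 0.2  0.5 -2.8] T [-0.05  0.01 -0.  ] w 0.0113 g 50.0
dock []
dock_home []
lever_a_head [(array([0.402 , 0.1839, 0.0922]), 0.58)]
card_mid []
card_foot_a [(array([0.3807, 0.2217, 0.1796]), 0.92)]
```

View pics/w3.png

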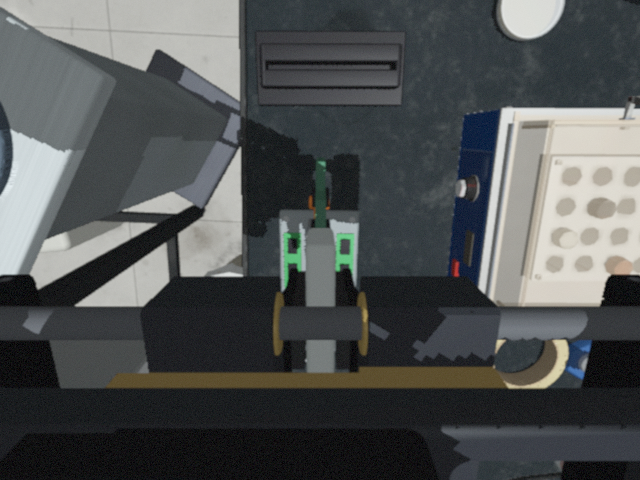

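The wrist view shows the empty stand slot at (330,65), so the board is held. Its foot tip is at (320,165), and the dock's +y end is below it at (320,215). The camera looks toward dock +y, so I'll go over the dock centre and measure board against dock in one picture.

Call:
drive_tool(plan=[{"fingers": 0, "dx": -0.4, "dy": -0.008, "dz": 0, "wx": 0, "wy": 0, "wz": 0}, {"fingers": 0, "dx": -0.4, "dy": -0.008, "dz": 0, "wx": 0, "wy": 0, "wz": 0}, {"fingers": 0, "dx": -0.4, "dy": -0.008, "dz": 0, "wx": 0, "wy": 0, "wz": 0}, {"fingers": 0, "dx": -0.4, "dy": -0.008, "dz": 0, "wx": 0, "wy": 0, "wz": 0}, {"fingers": 0, "dx": -0.4, "dy": -0.008, "dz": 0, "wx": 0, "wy": 0, "wz": 0}])

```text
clock: 6.6
tcp_pos: [0.4645, 0.0843, 0.2385]
ee_rot: [-1.51, -2.755, 0.0]
contact_force: [0.1, 0.4, -1.6]
width: 0.0115
grip_force: 50.0
```

Call:
drive_tool(plan=[{"fingers": 0, "dx": 0, "dy": 0, "dz": 0.16, "wx": 0, "wy": 0, "wz": 0}, {"fingers": 0, "dx": 0, "dy": 0, "dz": 0.16, "wx": 0, "wy": 0, "wz": 0}, {"fingers": 0, "dx": 0, "dy": 0, "dz": 0.16, "wx": 0, "wy": 0, "wz": 0}, {"fingers": 0, "dx": 0, "dy": 0, "dz": 0.16, "wx": 0, "wy": 0, "wz": 0}, {"fingers": 0, "dx": 0, "dy": 0, "dz": 0, "wx": 0, "wy": 0, "wz": 0}])

```text
clock: 7.1
tcp_pos: [0.4626, 0.0854, 0.2051]
ee_rot: [-1.508, -2.752, 0.002]
contact_force: [0.7, 0.0, -1.3]
width: 0.0113
grip_force: 50.0
```

```bash
cat > dk.py <<'E'
from h import *
import sys
st(); o=telemetry.get_obs(); im,d=vision.capture("wrist"); P=cloud("wrist",d); save(sys.argv[1],im)
M=R.from_rotvec(o["ee_rot"]).as_matrix(); L=(P-o["tcp_pos"])@M*1000   # tool frame, mm; x along board
zw=P[...,2]*1000; v,u=np.mgrid[:480,:640]
ok=(d>0.05)&(abs(L[...,1])<120)&(L[...,0]>-20)&(L[...,0]<180)
base=ok&(abs(zw-10)<5); 
print("base slices: x, ymin, ymax, mid")
for x in range(10,120,10):
    s=base&(abs(L[...,0]-x)<5)
    if s.sum()>10:
        y=L[...,1][s]; a,b=np.percentile(y,[1,99]); print(x,a.round(1),b.round(1),((a+b)/2).round(2))
print("base xmax",np.percentile(L[...,0][base&(abs(L[...,1])<40)],99.5))
brd=(d>0.02)&(abs(L[...,1])<15)&(L[...,2]<62)&(L[...,2]>-30)&(L[...,0]>-20)&(L[...,0]<90)
for a in range(30,70,6):
    s=brd&(abs(L[...,0]-a)<3)
    if s.sum()>5: print("board x",a,"y",np.percentile(L[...,1][s],[2,50,98]).round(1),"z",np.percentile(L[...,2][s],[2,50,98]).round(1),s.sum())
r,g,b=[im[...,i].astype(int) for i in range(3)]
s=ok&(r>130)&(b<90)&(r-g>50); print("orange",s.sum(),L[s].mean(0).round(1) if s.any() else 0, np.percentile(L[s],[2,98],axis=0).round(1))
s=ok&(abs(zw-46)<4)&~s; print("46top",s.sum(),np.percentile(L[s],[2,50,98],axis=0).round(1) if s.any() else 0)
E
python3 dk.py w4.png
```

```text
t 7.1 tcp [0.4626 0.0854 0.2051] yang 32.58 tilt [-0.0037  0.0003] F [ 0.7  0.  -1.3] T [-0.06  0.01  0.03] w 0.0113 g 50.0
base slices: x, ymin, ymax, mid
10 -44.3 45.0 0.34
20 -44.0 44.9 0.46
30 -43.5 44.5 0.53
40 -43.1 45.3 1.06
50 -43.1 45.0 0.95
60 -43.6 45.6 0.98
70 -43.2 45.1 0.95
80 -42.7 45.7 1.48
90 -42.2 44.5 1.13
base xmax 90.45936131277178
board x 30 y [-5.9 -0.1  5.5] z [-29.8 -17.5  12.9] 508
board x 36 y [-4.8 -0.5  4.4] z [-23.8  -5.6  28. ] 194
board x 42 y [-4.8 -0.5  4.4] z [-7.1 -5.3 28. ] 228
board x 48 y [-3.9 -0.5  3.8] z [-6.2 21.1 28.7] 236
board x 54 y [-2.5  0.1  2.1] z [21.1 22.3 23.5] 119
board x 60 y [-2.5 -0.5  2.1] z [20.9 22.5 53.1] 113
orange 1115 [ 97.7   0.9 124.8] [[ 66.2  -6.8 108.5]
 [120.3   9.5 144.9]]
46top 551 [[ 39.2 -10.3 156. ]
 [ 54.2   4.  159.2]
 [ 66.3  11.9 161.8]]
```

View pics/w4.png

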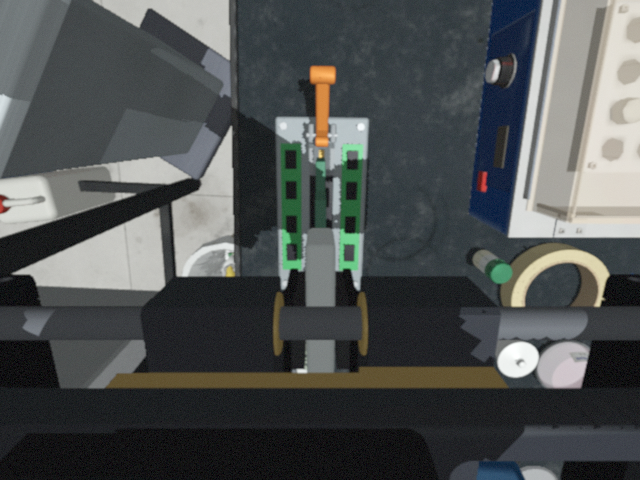

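The wrist view shows the dock from (280,120) to (365,285), lever a's head at (322,75), and the board's upper foot just inside the guide line at (320,185). The dock is about 0.6 mm to tool +y and turned about 0.6°. I'll correct that, descend part-way and re-measure.

Call:
drive_tool(plan=[{"fingers": 0, "dx": 0, "dy": 0.012, "dz": 0.32, "wx": 0, "wy": 0, "wz": 0.075}, {"fingers": 0, "dx": 0, "dy": 0, "dz": 0.32, "wx": 0, "wy": 0, "wz": 0}, {"fingers": 0, "dx": 0, "dy": 0, "dz": 0.32, "wx": 0, "wy": 0, "wz": 0}, {"fingers": 0, "dx": 0, "dy": 0, "dz": 0.32, "wx": 0, "wy": 0, "wz": 0}, {"fingers": 0, "dx": 0, "dy": 0, "dz": 0.32, "wx": 0, "wy": 0, "wz": 0}])

```text
clock: 7.65
tcp_pos: [0.4652, 0.0854, 0.1264]
ee_rot: [1.524, 2.746, 0.001]
contact_force: [-0.2, -0.3, -1.6]
width: 0.0115
grip_force: 50.0
```

Call:
drive_tool(plan=[{"fingers": 0, "dx": 0, "dy": 0, "dz": 0, "wx": 0, "wy": 0, "wz": 0}, {"fingers": 0, "dx": 0, "dy": 0, "dz": 0, "wx": 0, "wy": 0, "wz": 0}, {"fingers": 0, "dx": 0, "dy": 0, "dz": 0, "wx": 0, "wy": 0, "wz": 0}, {"fingers": 0, "dx": 0, "dy": 0, "dz": 0, "wx": 0, "wy": 0, "wz": 0}, {"fingers": 0, "dx": 0, "dy": 0, "dz": 0, "wx": 0, "wy": 0, "wz": 0}])

```text
clock: 8.15
tcp_pos: [0.4652, 0.0851, 0.1272]
ee_rot: [1.524, 2.745, 0.001]
contact_force: [-0.4, -0.4, -2.5]
width: 0.0118
grip_force: 50.0
```

```bash
cat >> dk.py <<'E'
s=(d>0.02)&(abs(L[...,1])<4)&(L[...,2]<62)&(L[...,2]>15)&(L[...,0]>40)&(L[...,0]<80)
print("board xmax",np.percentile(L[...,0][s],[50,95,99]).round(1), np.percentile(L[...,2][s],[5,50,95]).round(1))
s=ok&(abs(zw-48)<7)&(L[...,0]>40)
for a in range(44,90,4):
    q=s&(abs(L[...,0]-a)<2)
    if q.sum()>5: print("x",a,"y hist",np.histogram(L[...,1][q],np.arange(-14,15,2))[0], np.median(zw[q]).round(1))
E
python3 dk.py w5.png
```

```text
t 8.15 tcp [0.4652 0.0851 0.1272] yang 31.92 tilt [ 0.0015 -0.0001] F [-0.4 -0.4 -2.5] T [-0.03  0.05 -0.02] w 0.0118 g 50.0
base slices: x, ymin, ymax, mid
10 -47.1 40.7 -3.17
20 -47.5 41.0 -3.21
30 -47.1 41.2 -2.94
40 -47.2 40.9 -3.15
50 -47.6 41.4 -3.09
60 -47.2 41.0 -3.09
70 -47.4 40.8 -3.28
80 -47.1 40.9 -3.07
90 -46.8 40.6 -3.1
base xmax 92.4391100571446
board x 30 y [-6.6 -0.6  5. ] z [-29.9 -20.2  14.9] 323
board x 36 y [-5.1 -1.   3.5] z [-29.4 -11.   28.4] 447
board x 42 y [-5.4 -1.   3.8] z [-6.1 -4.5 28.9] 223
board x 48 y [-4.8 -1.   3.2] z [-5.6 21.6 29.8] 248
board x 54 y [-3.1 -1.1  1.5] z [21.3 23.  24.2] 111
board x 60 y [-3.1 -0.8  1.5] z [22.  23.3 53.7] 124
board x 66 y [-7.6 -2.9  1.7] z [54.3 56.1 59. ] 63
orange 1942 [100.4  -3.4  49.4] [[ 68.8 -11.4  31.5]
 [122.8   4.9 124.4]]
46top 928 [[ 41.6 -14.1  79. ]
 [ 56.2  -6.6  82. ]
 [ 68.4   7.7  84.2]]
board xmax [57.1 75.1 76.8] [21.9 23.7 58.6]
x 44 y hist [17 12 17 17  5  0  0  0 12 18 16  0  0  0] 44.9
x 48 y hist [18 12 18 18  6  0  0  0 12 18 18  0  0  0] 45.0
x 52 y hist [18 12 18 18  6  0  0  0 11 18 18  0  0  0] 45.1
x 56 y hist [17 14 18 18  6  0  0  0 12 18 18  0  0  0] 44.8
x 60 y hist [16 18 18 18  6  0  3  9 18 18 18  0  0  0] 45.0
x 64 y hist [17 18 18 18 10  6 10 18 18 18 18  0  0  0] 45.0
x 68 y hist [15 15 11  0  0  0  0  1 12 15 15  4  0  0] 46.6
x 72 y hist [25 21  0  0  0  0  0  0  0 26 21  7  0  0] 52.9
x 76 y hist [19 22 12  0  0  0  0  0 20 19 18 18  0  0] 53.0
x 80 y hist [21 27  0  0  0  0  0  0  5 23 20  7  0  0] 52.8
x 84 y hist [15 19  0  0  0  0  0  0  3 16 15  5  0  0] 52.8
```

View pics/w5.png

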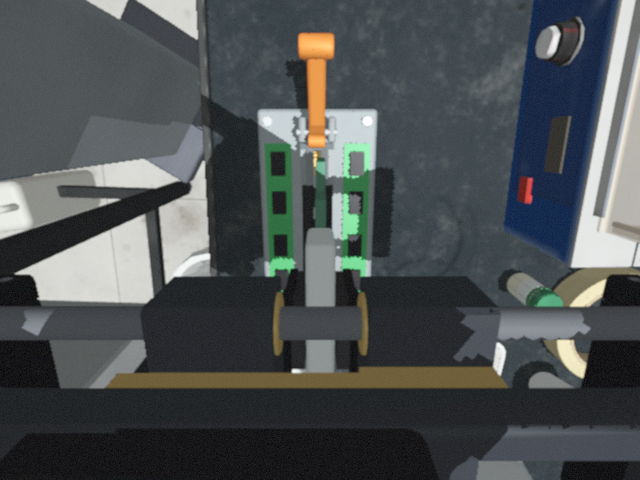

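The wrist view shows dock and board parallel, with the lever head at (316,45), the guide at (318,190) and the dock centre left of the board. The board needs about 2.4 mm toward tool -y. I'll fix the pose timing in the script, shift and recheck.

Call:
drive_tool(plan=[{"fingers": 0, "dx": 0, "dy": -0.046, "dz": 0.1, "wx": 0, "wy": 0, "wz": 0}, {"fingers": 0, "dx": 0, "dy": 0, "dz": 0.1, "wx": 0, "wy": 0, "wz": 0}, {"fingers": 0, "dx": 0, "dy": 0, "dz": 0, "wx": 0, "wy": 0, "wz": 0}, {"fingers": 0, "dx": 0, "dy": 0, "dz": 0, "wx": 0, "wy": 0, "wz": 0}, {"fingers": 0, "dx": 0, "dy": 0, "dz": 0, "wx": 0, "wy": 0, "wz": 0}])

```text
clock: 8.7
tcp_pos: [0.4628, 0.0839, 0.1165]
ee_rot: [-1.525, -2.747, 0.0]
contact_force: [-1.2, 0.5, -1.6]
width: 0.0115
grip_force: 50.0
```

```bash
sed -i 's/for x in range(10,120,10)/for x in range(10,91,40)/' dk.py; cat >> dk.py <<'E'
for lo,hi in((18,28),(40,62)):
    s=(d>0.02)&(abs(L[...,1])<5)&(L[...,2]<hi)&(L[...,2]>lo)&(L[...,0]>44)&(zw>48)&(g>r+10)
    if s.any(): print("green z",lo,hi,s.sum(),"x",np.percentile(L[...,0][s],[2,50,98]).round(1),"y",np.percentile(L[...,1][s],[2,50,98]).round(1),"z",np.median(L[...,2][s]).round(1))
E
python3 dk.py w6.png
```

```text
t 8.7 tcp [0.4628 0.0839 0.1165] yang 31.92 tilt [-0.0001  0.    ] F [-1.2  0.5 -1.6] T [-0.07  0.03  0.01] w 0.0115 g 50.0
base slices: x, ymin, ymax, mid
10 -44.3 43.9 -0.22
50 -44.3 44.0 -0.14
90 -43.9 43.6 -0.16
base xmax 92.33095010297619
board x 30 y [-6.4 -0.   5.1] z [-29.9 -18.5  14.3] 351
board x 36 y [-4.9 -0.9  3.7] z [-29.1  -7.6  28.4] 376
board x 42 y [-5.2 -0.9  4. ] z [-6.3 -4.8 28.8] 229
board x 48 y [-4.7 -0.9  3. ] z [-5.8 21.6 29.3] 241
board x 54 y [-3.  -0.6  1.7] z [21.5 22.7 24.1] 110
board x 60 y [-3.  -0.6  1.7] z [21.5 23.  53.1] 124
board x 66 y [-4.9 -0.3  4.8] z [43.  44.6 47.3] 85
orange 2160 [100.2  -0.5  38.6] [[ 68.4  -8.4  20.8]
 [122.8   7.7 114.3]]
46top 1078 [[ 41.3 -11.   67.9]
 [ 55.3   2.9  71. ]
 [ 68.3  10.8  73.3]]
board xmax [61.1 78.3 79.5] [21.8 28.6 54.1]
x 44 y hist [ 0 12 19 18 18  0  0  0 13 18 17 19 13  0] 45.2
x 48 y hist [ 0 12 18 18 19  0  0  0 12 18 18 18 12  0] 45.3
x 52 y hist [ 0 12 18 19 19  0  0  0 12 20 19 18 12  0] 45.5
x 56 y hist [ 0 16 18 20 18  0  0  0 12 18 19 18 12  0] 45.6
x 60 y hist [ 0 16 26 18 19  9  0  0 13 18 18 21 14  0] 45.1
x 64 y hist [ 0 11 21 23 19 12  6  6 12 20 22 19 10  0] 45.4
x 68 y hist [ 0 11 15 15  2  0  0  0  0  1 17 16 10  0] 47.0
x 72 y hist [ 5 23 20 14  1  0  0  0  0  1 15 20 22  1] 53.1
x 76 y hist [ 9 28 21 20  6  0  0  0  0 11 20 20 27  6] 53.2
x 80 y hist [ 0 28 20 13  0  0  0  0  0  0 14 22 18  0] 53.1
x 84 y hist [ 0 16 18  7  0  0  0  0  0  0  8 19 10  0] 52.9
green z 18 28 310 x [46.  53.4 61.1] y [-3.  -0.9  1.7] z 22.8
green z 40 62 3 x [61.2 61.2 61.2] y [0.3 0.8 1.4] z 44.3
```

Call:
drive_tool(plan=[{"fingers": 0, "dx": 0.012, "dy": 0.01, "dz": 0, "wx": 0, "wy": 0, "wz": 0}, {"fingers": 0, "dx": 0, "dy": 0, "dz": 0.06, "wx": 0, "wy": 0, "wz": 0}, {"fingers": 0, "dx": 0, "dy": 0, "dz": 0.08, "wx": 0, "wy": 0, "wz": 0}, {"fingers": 0, "dx": 0, "dy": 0, "dz": 0.1, "wx": 0, "wy": 0, "wz": 0}, {"fingers": 0, "dx": 0, "dy": 0, "dz": 0.06, "wx": 0, "wy": 0, "wz": 0}], force=60)

```text
clock: 9.25
tcp_pos: [0.4625, 0.0847, 0.1009]
ee_rot: [-1.525, -2.746, 0.001]
contact_force: [-0.8, 0.7, 0.3]
width: 0.0118
grip_force: 60.0
```

```bash
python3 -c "
from h import *
st()"
```

```text
t 9.25 tcp [0.4625 0.0847 0.1009] yang 31.92 tilt [-0.0009  0.    ] F [-0.8  0.7  0.3] T [-0.03 -0.07  0.04] w 0.0118 g 60.0
```

Call:
drive_tool(plan=[{"fingers": 0, "dx": 0, "dy": 0, "dz": 0.03, "wx": 0, "wy": 0, "wz": 0}, {"fingers": 0, "dx": 0, "dy": 0, "dz": 0.03, "wx": 0, "wy": 0, "wz": 0}, {"fingers": 0, "dx": 0, "dy": 0, "dz": 0.03, "wx": 0, "wy": 0, "wz": 0}, {"fingers": 0, "dx": 0, "dy": 0, "dz": 0.03, "wx": 0, "wy": 0, "wz": 0}, {"fingers": 0, "dx": 0, "dy": 0, "dz": 0, "wx": 0, "wy": 0, "wz": 0}])

```text
clock: 9.75
tcp_pos: [0.4628, 0.0847, 0.0954]
ee_rot: [-1.525, -2.747, 0.0]
contact_force: [-0.6, -0.0, -2.4]
width: 0.0115
grip_force: 60.0
```

```bash
python3 -c "
from h import *
st()"
```

```text
t 9.75 tcp [0.4628 0.0847 0.0954] yang 31.92 tilt [-0.0002  0.    ] F [-0.6 -0.  -2.4] T [-0.01  0.03 -0.  ] w 0.0115 g 60.0
```

Call:
drive_tool(plan=[{"fingers": 0, "dx": 0, "dy": 0, "dz": 0.04, "wx": 0, "wy": 0, "wz": 0}, {"fingers": 0, "dx": 0, "dy": 0, "dz": 0.04, "wx": 0, "wy": 0, "wz": 0}, {"fingers": 0, "dx": 0, "dy": 0, "dz": 0.04, "wx": 0, "wy": 0, "wz": 0}, {"fingers": 0, "dx": 0, "dy": 0, "dz": 0.04, "wx": 0, "wy": 0, "wz": 0}, {"fingers": 0, "dx": 0, "dy": 0, "dz": 0, "wx": 0, "wy": 0, "wz": 0}])

```text
clock: 10.25
tcp_pos: [0.4628, 0.0847, 0.0873]
ee_rot: [-1.525, -2.746, 0.0]
contact_force: [0.3, 0.8, -2.8]
width: 0.0113
grip_force: 60.0
```

```bash
python3 -c "
from h import *
st()"
```

```text
t 10.25 tcp [0.4628 0.0847 0.0873] yang 31.92 tilt [-0.0004  0.0001] F [ 0.3  0.8 -2.8] T [-0.04 -0.05 -0.  ] w 0.0113 g 60.0
```

Call:
drive_tool(plan=[{"fingers": 0, "dx": 0, "dy": 0, "dz": 0.03, "wx": 0, "wy": 0, "wz": 0}, {"fingers": 0, "dx": 0, "dy": 0, "dz": 0.03, "wx": 0, "wy": 0, "wz": 0}, {"fingers": 0, "dx": 0, "dy": 0, "dz": 0.03, "wx": 0, "wy": 0, "wz": 0}, {"fingers": 0, "dx": 0, "dy": 0, "dz": 0.01, "wx": 0, "wy": 0, "wz": 0}, {"fingers": 0, "dx": 0, "dy": 0, "dz": 0, "wx": 0, "wy": 0, "wz": 0}])

```text
clock: 10.75
tcp_pos: [0.4628, 0.0847, 0.0824]
ee_rot: [-1.525, -2.746, 0.0]
contact_force: [0.0, 0.6, -1.9]
width: 0.0117
grip_force: 60.0
```

```bash
python3 -c "
from h import *
st()"
```

```text
t 10.75 tcp [0.4628 0.0847 0.0824] yang 31.92 tilt [-0.0002  0.    ] F [ 0.   0.6 -1.9] T [-0.1   0.03 -0.03] w 0.0117 g 60.0
```

Call:
drive_tool(plan=[{"fingers": 0, "dx": 0, "dy": 0, "dz": 0.01, "wx": 0, "wy": 0, "wz": 0}, {"fingers": 0, "dx": 0, "dy": 0, "dz": 0.01, "wx": 0, "wy": 0, "wz": 0}, {"fingers": 0, "dx": 0, "dy": 0, "dz": 0.01, "wx": 0, "wy": 0, "wz": 0}, {"fingers": 0, "dx": 0, "dy": 0, "dz": 0.01, "wx": 0, "wy": 0, "wz": 0}, {"fingers": 0, "dx": 0, "dy": 0, "dz": 0, "wx": 0, "wy": 0, "wz": 0}])

```text
clock: 11.25
tcp_pos: [0.4628, 0.0847, 0.0805]
ee_rot: [-1.525, -2.746, 0.0]
contact_force: [-0.1, -0.2, -2.3]
width: 0.0116
grip_force: 60.0
```

```bash
python3 -c "
from h import *
st()"
```

```text
t 11.25 tcp [0.4628 0.0847 0.0805] yang 31.92 tilt [-0.0002 -0.    ] F [-0.1 -0.2 -2.3] T [-0.03 -0.01 -0.01] w 0.0116 g 60.0
```

Call:
drive_tool(plan=[{"fingers": 0, "dx": 0, "dy": 0, "dz": 0.01, "wx": 0, "wy": 0, "wz": 0}, {"fingers": 0, "dx": 0, "dy": 0, "dz": 0.01, "wx": 0, "wy": 0, "wz": 0}, {"fingers": 0, "dx": 0, "dy": 0, "dz": 0.01, "wx": 0, "wy": 0, "wz": 0}, {"fingers": 0, "dx": 0, "dy": 0, "dz": 0, "wx": 0, "wy": 0, "wz": 0}, {"fingers": 0, "dx": 0, "dy": 0, "dz": 0, "wx": 0, "wy": 0, "wz": 0}])

```text
clock: 11.75
tcp_pos: [0.4628, 0.0849, 0.0798]
ee_rot: [1.525, 2.746, 0.001]
contact_force: [-1.9, 2.1, 5.2]
width: 0.0114
grip_force: 60.0
```

```bash
python3 -c "
from h import *
st()"
```

```text
t 11.75 tcp [0.4628 0.0849 0.0798] yang 31.92 tilt [0.0005 0.0001] F [-1.9  2.1  5.2] T [ 0.01  0.2  -0.03] w 0.0114 g 60.0
```

Contact is felt at about 7 N with the TCP at 0.0798. I'll release and rise.

Call:
drive_tool(plan=[{"fingers": 30, "dx": 0, "dy": 0, "dz": -0.01, "wx": 0, "wy": 0, "wz": 0}, {"fingers": 30, "dx": 0, "dy": 0, "dz": 0, "wx": 0, "wy": 0, "wz": 0}, {"fingers": 30, "dx": 0, "dy": 0, "dz": 0, "wx": 0, "wy": 0, "wz": 0}, {"fingers": 30, "dx": 0, "dy": 0, "dz": -0.2, "wx": 0, "wy": 0, "wz": 0}, {"fingers": 30, "dx": 0, "dy": 0, "dz": -0.4, "wx": 0, "wy": 0, "wz": 0}])

```text
clock: 12.25
tcp_pos: [0.4618, 0.0846, 0.1092]
ee_rot: [-1.524, -2.744, 0.003]
contact_force: [0.3, 0.3, 0.5]
width: 0.0293
grip_force: 0.0
```

Call:
drive_tool(plan=[{"fingers": 0, "dx": -0.2, "dy": 0, "dz": -0.5, "wx": 0, "wy": 0, "wz": 0}, {"fingers": 0, "dx": -0.2, "dy": 0, "dz": -0.5, "wx": 0, "wy": 0, "wz": 0}, {"fingers": 0, "dx": -0.2, "dy": 0, "dz": -0.5, "wx": 0, "wy": 0, "wz": 0}, {"fingers": 0, "dx": 0, "dy": 0, "dz": 0, "wx": 0, "wy": 0, "wz": 0}, {"fingers": 0, "dx": 0, "dy": 0, "dz": 0, "wx": 0, "wy": 0, "wz": 0}])

```text
clock: 12.75
tcp_pos: [0.4787, 0.0592, 0.1851]
ee_rot: [1.525, 2.745, 0.001]
contact_force: [-0.4, -0.2, -0.2]
width: 0.0022
grip_force: 0.0
```

```bash
python3 - <<'E'
from h import *
st(); o=telemetry.get_obs()
ax=np.array([np.cos(np.radians(121.92)),np.sin(np.radians(121.92)),0]); la=np.array([ax[1],-ax[0],0])
c0=np.array([.4628,.0847,0])+ax*.0009   # provisional dock centre
for c in["wrist","top","scene"]:
    im,d=vision.capture(c); P=cloud(c,d)-c0; save("r_"+c+".png",im)
    A=P@ax*1000; B=P@la*1000; Z=P[...,2]*1000
    r,g,b=[im[...,i].astype(int) for i in range(3)]
    near=(abs(B)<25)&(abs(A)<140)&(Z>20)&(Z<120)&(d>.05)
    s=near&(r>130)&(b<100)&(r-g>50)
    for sg in(1,-1):
        q=s&(A*sg>75)
        if q.sum()>5: print(c,"lever",sg,q.sum(),"A",np.percentile(A[q],[2,50,98]).round(1),"B",np.percentile(B[q],[2,50,98]).round(1),"Z",np.percentile(Z[q],[2,98]).round(1))
        h=q&(Z>np.percentile(Z[q],60)) if q.sum()>5 else q
        if h.any(): print("   top part",A[h].mean().round(1),B[h].mean().round(1),Z[h].mean().round(1))
    q=near&(im.min(-1)>120)&(abs(A)<40)&(Z>95)
    if q.any(): print(c,"bar Z",np.percentile(Z[q],[5,50,95]).round(1),"A",np.percentile(A[q],[1,99]).round(1),"B",B[q].mean().round(1), "slope Z/A",np.polyfit(A[q],Z[q],1)[0].round(4))
    for t in["lever_a_head","card_foot_a","dock_home"]: print(c,t,[(((np.array(x["centre"])-c0)@np.stack([ax,la,[0,0,1]],1)*1000).round(1),round(x["score"],2)) for x in vision.pinpoint(c,t)[:3]])
E
```

```text
t 12.75 tcp [0.4787 0.0592 0.1851] yang 31.89 tilt [ 0.0011 -0.    ] F [-0.4 -0.2 -0.2] T [-0.11  0.06 -0.01] w 0.0022 g 0.0
wrist lever 1 1328 A [ 77.3 105.1 121.4] B [-9.3 -1.8  6.4] Z [59.5 95.7]
   top part 115.2 -1.8 93.1
wrist lever -1 112 A [-92.4 -84.1 -75.8] B [-2.8 -1.  -0.2] Z [60.2 78.2]
   top part -89.3 -1.5 74.7
wrist bar Z [108.5 110.  111.1] A [-28.4  32.9] B -1.8 slope Z/A -0.008
wrist lever_a_head [(array([114.6,  -0. ,  91.1]), 0.96)]
wrist card_foot_a [(array([-53.9,   3. ,  22.3]), 0.98), (array([54.6,  4.4, 20.7]), 0.88)]
wrist dock_home [(array([-0.8, -2.6, 10.5]), 0.9)]
top lever 1 112 A [ 76.4 103.  119.4] B [-8.4 -0.6  7.2] Z [58.  97.9]
   top part 113.8 -0.4 94.1
top bar Z [103.1 111.3 115.5] A [14.7 31.5] B -0.1 slope Z/A -0.107
top lever_a_head [(array([113.8,  -0.7,  90.1]), 0.53)]
top card_foot_a [(array([56.8,  0.2, 19.4]), 0.6)]
top dock_home [(array([ 2.7, -3.5, 15.6]), 0.98)]
scene lever -1 130 A [-118.7 -110.2  -76. ] B [-8.5 -0.6  7.4] Z [38.  99.1]
   top part -114.0 -0.2 97.0
scene bar Z [107.2 109.5 112. ] A [-33.2   5.5] B -0.8 slope Z/A 0.0163
scene lever_a_head []
scene card_foot_a [(array([-56. ,   2.8,  21.3]), 0.77), (array([-115.1,   -1.8,   91.5]), 0.39)]
scene dock_home [(array([-4.1,  0.1, 16.4]), 0.8)]
```

View pics/r_wrist.png

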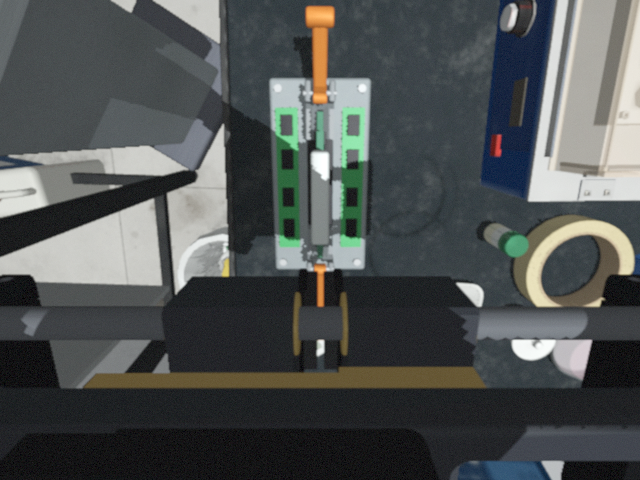

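The wrist view shows the board upright in the guides at (320,190), with lever a's head at (320,15) and lever b's handle at (320,270). The board's lower edge is at about 22 mm and the heads are at ±114.5 mm along the dock, z ≈ 90 mm. I'll go outside lever a's head and descend.

Call:
drive_tool(plan=[{"fingers": 0, "dx": 0.68, "dy": -0.016, "dz": 0, "wx": 0, "wy": 0, "wz": 0}, {"fingers": 0, "dx": 0.68, "dy": 0, "dz": 0, "wx": 0, "wy": 0, "wz": 0}, {"fingers": 0, "dx": 0.68, "dy": 0, "dz": 0, "wx": 0, "wy": 0, "wz": 0}, {"fingers": 0, "dx": 0.68, "dy": 0, "dz": 0, "wx": 0, "wy": 0, "wz": 0}, {"fingers": 0, "dx": 0.68, "dy": 0, "dz": 0, "wx": 0, "wy": 0, "wz": 0}])

```text
clock: 13.85
tcp_pos: [0.3875, 0.2041, 0.1847]
ee_rot: [1.525, 2.746, 0.0]
contact_force: [1.0, 0.0, 0.2]
width: 0.0006
grip_force: 0.0
```

Call:
drive_tool(plan=[{"fingers": 0, "dx": 0, "dy": 0, "dz": 0.1, "wx": 0, "wy": 0, "wz": 0}, {"fingers": 0, "dx": 0, "dy": 0, "dz": 0.6, "wx": 0, "wy": 0, "wz": 0}, {"fingers": 0, "dx": 0, "dy": 0, "dz": 0.6, "wx": 0, "wy": 0, "wz": 0}, {"fingers": 0, "dx": 0, "dy": 0, "dz": 0.5, "wx": 0, "wy": 0, "wz": 0}, {"fingers": 0, "dx": 0, "dy": 0, "dz": 0.22, "wx": 0, "wy": 0, "wz": 0}])

```text
clock: 14.35
tcp_pos: [0.3878, 0.2023, 0.0816]
ee_rot: [-1.524, -2.745, 0.003]
contact_force: [0.9, 0.3, 0.1]
width: 0.0004
grip_force: 0.0
```

```bash
cat >> h.py <<'E'
AX=np.array([np.cos(np.radians(121.92)),np.sin(np.radians(121.92)),0]); LA=np.array([AX[1],-AX[0],0]); C0=np.array([.4623,.0855,0])
def ab():
    o=telemetry.get_obs(); Bm=np.stack([AX,LA,[0,0,1]],1)
    print("ABZ",((o["tcp_pos"]-C0)@Bm*1000).round(1),"F",(np.array(o["contact_force"])@Bm).round(1))
E
python3 -c "
from h import *
st();ab()"
```

```text
t 14.35 tcp [0.3878 0.2023 0.0816] yang 31.9 tilt [-0.0027 -0.0009] F [0.9 0.3 0.1] T [0.01 0.01 0.05] w 0.0004 g 0.0
ABZ [138.6  -1.5  81.6] F [-0.2  0.9  0.1]
```

Call:
drive_tool(plan=[{"fingers": 0, "dx": -0.1, "dy": 0, "dz": 0, "wx": 0, "wy": 0, "wz": 0}, {"fingers": 0, "dx": -0.06, "dy": 0, "dz": 0, "wx": 0, "wy": 0, "wz": 0}, {"fingers": 0, "dx": -0.05, "dy": 0, "dz": -0.05, "wx": 0, "wy": 0, "wz": 0}, {"fingers": 0, "dx": -0.05, "dy": 0, "dz": -0.05, "wx": 0, "wy": 0, "wz": 0}, {"fingers": 0, "dx": -0.05, "dy": 0, "dz": -0.05, "wx": 0, "wy": 0, "wz": 0}])

```text
clock: 14.85
tcp_pos: [0.3965, 0.1896, 0.0917]
ee_rot: [1.525, 2.746, 0.0]
contact_force: [-1.0, 0.1, -1.0]
width: 0.0004
grip_force: 0.8
```

```bash
python3 -c "
from h import *
st();ab()"
```

```text
t 14.85 tcp [0.3965 0.1896 0.0917] yang 31.92 tilt [ 0.0005 -0.    ] F [-1.   0.1 -1. ] T [ 0.16  0.36 -0.03] w 0.0004 g 0.8
ABZ [123.2  -0.9  91.7] F [ 0.6 -0.8 -1. ]
```

Call:
drive_tool(plan=[{"fingers": 0, "dx": -0.1, "dy": 0, "dz": -0.05, "wx": 0, "wy": 0, "wz": 0}, {"fingers": 0, "dx": -0.1, "dy": 0, "dz": -0.04, "wx": 0, "wy": 0, "wz": 0}, {"fingers": 0, "dx": -0.09, "dy": 0, "dz": -0.03, "wx": 0, "wy": 0, "wz": 0}, {"fingers": 0, "dx": -0.09, "dy": 0, "dz": -0.03, "wx": 0, "wy": 0, "wz": 0}, {"fingers": 0, "dx": -0.09, "dy": 0, "dz": -0.02, "wx": 0, "wy": 0, "wz": 0}])

```text
clock: 15.35
tcp_pos: [0.4094, 0.1697, 0.1]
ee_rot: [1.524, 2.746, 0.001]
contact_force: [-1.2, 2.4, 2.3]
width: 0.0007
grip_force: 1.4
```

```bash
python3 -c "
from h import *
st();ab()"
```

```text
t 15.35 tcp [0.4094 0.1697 0.1   ] yang 31.92 tilt [0.0013 0.0001] F [-1.2  2.4  2.3] T [ 0.37  0.26 -0.04] w 0.0007 g 1.4
ABZ [ 99.4  -0.4 100. ] F [2.6 0.3 2.3]
```

Call:
drive_tool(plan=[{"fingers": 0, "dx": -0.04, "dy": 0, "dz": -0.01, "wx": 0, "wy": 0, "wz": 0}, {"fingers": 0, "dx": -0.04, "dy": 0, "dz": -0.01, "wx": 0, "wy": 0, "wz": 0}, {"fingers": 0, "dx": -0.03, "dy": 0, "dz": 0, "wx": 0, "wy": 0, "wz": 0}, {"fingers": 0, "dx": -0.03, "dy": 0, "dz": 0, "wx": 0, "wy": 0, "wz": 0}, {"fingers": 0, "dx": -0.03, "dy": 0, "dz": 0, "wx": 0, "wy": 0, "wz": 0}])

```text
clock: 15.85
tcp_pos: [0.4132, 0.1631, 0.1006]
ee_rot: [-1.526, -2.746, -0.001]
contact_force: [-2.0, 5.5, 5.2]
width: 0.0005
grip_force: 3.1
```

```bash
python3 -c "
from h import *
st();ab()"
```

```text
t 15.85 tcp [0.4132 0.1631 0.1006] yang 31.88 tilt [-0.0002  0.0008] F [-2.   5.5  5.2] T [0.91 0.33 0.08] w 0.0005 g 3.1
ABZ [ 91.8  -0.6 100.6] F [5.8 1.2 5.2]
```

Call:
drive_tool(plan=[{"fingers": 0, "dx": -0.03, "dy": 0, "dz": -0.01, "wx": 0, "wy": 0, "wz": 0}, {"fingers": 0, "dx": -0.03, "dy": 0, "dz": -0.005, "wx": 0, "wy": 0, "wz": 0}, {"fingers": 0, "dx": -0.03, "dy": 0, "dz": 0, "wx": 0, "wy": 0, "wz": 0}, {"fingers": 0, "dx": -0.03, "dy": 0, "dz": 0, "wx": 0, "wy": 0, "wz": 0}, {"fingers": 0, "dx": -0.03, "dy": 0, "dz": 0, "wx": 0, "wy": 0, "wz": 0}])

```text
clock: 16.35
tcp_pos: [0.416, 0.1584, 0.1013]
ee_rot: [-1.526, -2.742, -0.003]
contact_force: [-3.3, 13.2, 4.5]
width: -0.0
grip_force: 6.3
```

```bash
python3 -c "
from h import *
st();ab()"
```

```text
t 16.35 tcp [0.416  0.1584 0.1013] yang 31.8 tilt [-0.0021  0.0034] F [-3.3 13.2  4.5] T [2.2  0.57 0.09] w -0.0 g 6.3
ABZ [ 86.3  -0.8 101.3] F [12.9  4.2  4.5]
```

Call:
drive_tool(plan=[{"fingers": 0, "dx": -0.02, "dy": 0, "dz": 0, "wx": 0, "wy": 0, "wz": 0}, {"fingers": 0, "dx": -0.02, "dy": 0, "dz": 0, "wx": 0, "wy": 0, "wz": 0}, {"fingers": 0, "dx": -0.02, "dy": 0, "dz": 0, "wx": 0, "wy": 0, "wz": 0}, {"fingers": 0, "dx": -0.02, "dy": 0, "dz": 0.005, "wx": 0, "wy": 0, "wz": 0}, {"fingers": 0, "dx": -0.02, "dy": 0, "dz": 0.005, "wx": 0, "wy": 0, "wz": 0}])

```text
clock: 16.85
tcp_pos: [0.4191, 0.1536, 0.101]
ee_rot: [-1.526, -2.744, -0.002]
contact_force: [-3.2, 9.7, 8.5]
width: 0.0005
grip_force: 4.9
```

```bash
python3 -c "
from h import *
st();ab()"
```

```text
t 16.85 tcp [0.4191 0.1536 0.101 ] yang 31.85 tilt [-0.001   0.0023] F [-3.2  9.7  8.5] T [1.56 0.58 0.01] w 0.0005 g 4.9
ABZ [ 80.6  -0.7 101. ] F [9.9 2.4 8.5]
```

Call:
drive_tool(plan=[{"fingers": 0, "dx": -0.02, "dy": 0, "dz": -0.01, "wx": 0, "wy": 0, "wz": 0}, {"fingers": 0, "dx": -0.02, "dy": 0, "dz": -0.01, "wx": 0, "wy": 0, "wz": 0}, {"fingers": 0, "dx": -0.02, "dy": 0, "dz": 0, "wx": 0, "wy": 0, "wz": 0}, {"fingers": 0, "dx": -0.01, "dy": 0, "dz": 0, "wx": 0, "wy": 0, "wz": 0}, {"fingers": 0, "dx": -0.01, "dy": 0, "dz": 0, "wx": 0, "wy": 0, "wz": 0}])

```text
clock: 17.35
tcp_pos: [0.4206, 0.1507, 0.1012]
ee_rot: [-1.526, -2.742, -0.002]
contact_force: [-1.8, 12.6, -2.1]
width: 0.0007
grip_force: 5.8
```

```bash
python3 -c "
from h import *
st();ab()"
```

```text
t 17.35 tcp [0.4206 0.1507 0.1012] yang 31.81 tilt [-0.0026  0.0033] F [-1.8 12.6 -2.1] T [2.15 0.44 0.03] w 0.0007 g 5.8
ABZ [ 77.4  -0.9 101.2] F [11.7  5.1 -2.1]
```

Call:
drive_tool(plan=[{"fingers": 0, "dx": -0.02, "dy": 0, "dz": 0, "wx": 0, "wy": 0, "wz": 0}, {"fingers": 0, "dx": -0.01, "dy": 0, "dz": 0.005, "wx": 0, "wy": 0, "wz": 0}, {"fingers": 0, "dx": -0.01, "dy": 0, "dz": 0, "wx": 0, "wy": 0, "wz": 0}, {"fingers": 0, "dx": -0.01, "dy": 0, "dz": 0.005, "wx": 0, "wy": 0, "wz": 0}, {"fingers": 0, "dx": -0.01, "dy": 0, "dz": 0, "wx": 0, "wy": 0, "wz": 0}])

```text
clock: 17.85
tcp_pos: [0.4221, 0.1483, 0.1008]
ee_rot: [-1.526, -2.741, -0.003]
contact_force: [-2.1, 13.8, -1.3]
width: 0.0005
grip_force: 6.2
```

```bash
python3 -c "
from h import *
st();ab()"
```

```text
t 17.85 tcp [0.4221 0.1483 0.1008] yang 31.8 tilt [-0.0028  0.0035] F [-2.1 13.8 -1.3] T [2.27 0.39 0.13] w 0.0005 g 6.2
ABZ [ 74.6  -0.9 100.8] F [12.8  5.5 -1.3]
```

Call:
drive_tool(plan=[{"fingers": 0, "dx": -0.01, "dy": 0, "dz": 0, "wx": 0, "wy": 0, "wz": 0}, {"fingers": 0, "dx": -0.01, "dy": 0, "dz": 0.005, "wx": 0, "wy": 0, "wz": 0}, {"fingers": 0, "dx": -0.01, "dy": 0, "dz": 0, "wx": 0, "wy": 0, "wz": 0}, {"fingers": 0, "dx": 0, "dy": 0, "dz": 0, "wx": 0, "wy": 0, "wz": 0}, {"fingers": 0, "dx": 0, "dy": 0, "dz": 0, "wx": 0, "wy": 0, "wz": 0}])

```text
clock: 18.35
tcp_pos: [0.4223, 0.1479, 0.1006]
ee_rot: [-1.526, -2.739, -0.004]
contact_force: [-4.0, 17.5, 1.0]
width: 0.0005
grip_force: 8.1
```

```bash
python3 -c "
from h import *
st();ab()"
```

```text
t 18.35 tcp [0.4223 0.1479 0.1006] yang 31.75 tilt [-0.0037  0.0049] F [-4.  17.5  1. ] T [2.91 0.59 0.06] w 0.0005 g 8.1
ABZ [ 74.1  -1.  100.6] F [17.   5.9  1. ]
```

Call:
drive_tool(plan=[{"fingers": 0, "dx": -0.01, "dy": 0, "dz": 0, "wx": 0, "wy": 0, "wz": 0}, {"fingers": 0, "dx": 0, "dy": 0, "dz": 0, "wx": 0, "wy": 0, "wz": 0}, {"fingers": 0, "dx": 0, "dy": 0, "dz": 0, "wx": 0, "wy": 0, "wz": 0}, {"fingers": 0, "dx": 0, "dy": 0, "dz": 0, "wx": 0, "wy": 0, "wz": 0}, {"fingers": 0, "dx": 0, "dy": 0, "dz": 0, "wx": 0, "wy": 0, "wz": 0}])

```text
clock: 18.85
tcp_pos: [0.4223, 0.1478, 0.1006]
ee_rot: [-1.526, -2.739, -0.004]
contact_force: [-3.5, 19.0, 1.7]
width: 0.0
grip_force: 8.8
```

```bash
python3 -c "
from h import *
st();ab()"
```

```text
t 18.85 tcp [0.4223 0.1478 0.1006] yang 31.74 tilt [-0.004   0.0054] F [-3.5 19.   1.7] T [3.2  0.67 0.07] w 0.0 g 8.8
ABZ [ 74.   -1.  100.6] F [18.   7.1  1.7]
```

Lever a is at its stop: the force rises steeply to 18 N with no more travel. I'll retreat and go to lever b.

Call:
drive_tool(plan=[{"fingers": 0, "dx": 0.1, "dy": 0, "dz": 0, "wx": 0, "wy": 0, "wz": 0}, {"fingers": 0, "dx": 0.3, "dy": 0, "dz": 0, "wx": 0, "wy": 0, "wz": 0}, {"fingers": 0, "dx": 0, "dy": 0, "dz": -0.5, "wx": 0, "wy": 0, "wz": 0}, {"fingers": 0, "dx": 0, "dy": 0, "dz": -0.6, "wx": 0, "wy": 0, "wz": 0}, {"fingers": 0, "dx": 0, "dy": 0, "dz": -0.6, "wx": 0, "wy": 0, "wz": 0}])

```text
clock: 19.35
tcp_pos: [0.4139, 0.161, 0.1865]
ee_rot: [-1.524, -2.747, 0.003]
contact_force: [0.9, 0.7, 0.3]
width: 0.0003
grip_force: 0.0
```

Call:
drive_tool(plan=[{"fingers": 0, "dx": -0.9, "dy": 0, "dz": 0, "wx": 0, "wy": 0, "wz": 0}, {"fingers": 0, "dx": -0.95, "dy": 0, "dz": 0, "wx": 0, "wy": 0, "wz": 0}, {"fingers": 0, "dx": -0.95, "dy": 0, "dz": 0, "wx": 0, "wy": 0, "wz": 0}, {"fingers": 0, "dx": -0.95, "dy": 0, "dz": 0, "wx": 0, "wy": 0, "wz": 0}, {"fingers": 0, "dx": -0.85, "dy": 0, "dz": 0, "wx": 0, "wy": 0, "wz": 0}])

```text
clock: 19.85
tcp_pos: [0.5368, -0.0366, 0.1859]
ee_rot: [1.525, 2.745, -0.002]
contact_force: [0.8, 0.2, 0.3]
width: 0.0006
grip_force: 0.0
```

Call:
drive_tool(plan=[{"fingers": 0, "dx": 0, "dy": 0, "dz": 0, "wx": 0, "wy": 0, "wz": 0}, {"fingers": 0, "dx": 0, "dy": 0, "dz": 0, "wx": 0, "wy": 0, "wz": 0}, {"fingers": 0, "dx": 0, "dy": 0, "dz": 0, "wx": 0, "wy": 0, "wz": 0}, {"fingers": 0, "dx": 0, "dy": 0, "dz": 0, "wx": 0, "wy": 0, "wz": 0}, {"fingers": 0, "dx": 0, "dy": 0, "dz": 0, "wx": 0, "wy": 0, "wz": 0}])

```text
clock: 20.35
tcp_pos: [0.5349, -0.0325, 0.1861]
ee_rot: [-1.522, -2.748, 0.0]
contact_force: [-0.5, 0.3, 0.7]
width: 0.0005
grip_force: 0.0
```

```bash
cat > lv.py <<'E'
from h import *
st();ab()
for c in["wrist","top","scene"]:
    im,d=vision.capture(c); P=cloud(c,d)-C0; save("s_"+c+".png",im)
    A=P@AX*1000; B=P@LA*1000; Z=P[...,2]*1000
    r,g,b=[im[...,i].astype(int) for i in range(3)]
    near=(abs(B)<25)&(abs(A)<140)&(Z>20)&(Z<125)&(d>.05); s=near&(r>130)&(b<100)&(r-g>50)
    for sg in(1,-1):
        q=s&(A*sg>40)
        if q.sum()>5:
            h=q&(Z>np.percentile(Z[q],60)); print(c,sg,q.sum(),"A",np.percentile(A[q],[2,98]).round(1),"Z",np.percentile(Z[q],[2,98]).round(1),"top",A[h].mean().round(1),B[h].mean().round(1),Z[h].mean().round(1))
    q=near&(im.min(-1)>120)&(abs(A)<36)&(Z>95)
    if q.sum()>30: print(c,"bar Z",np.percentile(Z[q],[5,50,95]).round(1),"A",np.percentile(A[q],[1,99]).round(1),"slope",np.polyfit(A[q],Z[q],1)[0].round(4))
    for t in["lever_a_head","card_foot_a"]: print(c,t,[(((np.array(x["centre"])-C0)@np.stack([AX,LA,[0,0,1]],1)*1000).round(1),round(x["score"],2)) for x in vision.pinpoint(c,t)[:2]])
E
python3 lv.py
```

```text
t 20.35 tcp [ 0.5349 -0.0325  0.1861] yang 32.02 tilt [-0.0006  0.    ] F [-0.5  0.3  0.7] T [-0.03  0.05 -0.01] w 0.0005 g 0.0
ABZ [-138.6   -0.8  186.1] F [ 0.5 -0.3  0.7]
wrist -1 1019 A [-114.9  -63.7] Z [60.4 99.2] top -108.9 -0.6 95.8
wrist bar Z [107.2 109.1 110.6] A [-28.3  12. ] slope -0.0255
wrist lever_a_head []
wrist card_foot_a [(array([-54. ,   4.8,  21. ]), 0.67)]
top 1 52 A [56.7 76.6] Z [ 51.  115.8] top 61.4 -2.4 113.0
top -1 117 A [-113.4  -64.3] Z [ 52.8 100.7] top -105.9 -0.6 91.6
top bar Z [103.7 107.8 112.5] A [-27.6  34.1] slope -0.0337
top lever_a_head [(array([ 58.7,  -1.6, 108.5]), 0.48)]
top card_foot_a [(array([-55.7,  -2.8,  24.2]), 0.68), (array([238.8,   8.1,   1.2]), 0.68)]
scene -1 63 A [-118.3  -90.1] Z [47.3 99. ] top -113.5 -0.7 97.9
scene lever_a_head []
scene card_foot_a []
```

Call:
drive_tool(plan=[{"fingers": 0, "dx": 0, "dy": 0, "dz": 0.3, "wx": 0, "wy": 0, "wz": 0}, {"fingers": 0, "dx": 0, "dy": 0, "dz": 0.6, "wx": 0, "wy": 0, "wz": 0}, {"fingers": 0, "dx": 0, "dy": 0, "dz": 0.6, "wx": 0, "wy": 0, "wz": 0}, {"fingers": 0, "dx": 0, "dy": 0, "dz": 0.4, "wx": 0, "wy": 0, "wz": 0}, {"fingers": 0, "dx": 0, "dy": 0, "dz": 0.12, "wx": 0, "wy": 0, "wz": 0}])

```text
clock: 21.3
tcp_pos: [0.5342, -0.0334, 0.083]
ee_rot: [-1.523, -2.743, 0.002]
contact_force: [-1.1, -0.3, 0.1]
width: 0.0006
grip_force: 0.0
```

Call:
drive_tool(plan=[{"fingers": 0, "dx": 0.1, "dy": 0, "dz": 0, "wx": 0, "wy": 0, "wz": 0}, {"fingers": 0, "dx": 0.06, "dy": 0, "dz": -0.03, "wx": 0, "wy": 0, "wz": 0}, {"fingers": 0, "dx": 0.05, "dy": 0, "dz": -0.05, "wx": 0, "wy": 0, "wz": 0}, {"fingers": 0, "dx": 0.05, "dy": 0, "dz": -0.05, "wx": 0, "wy": 0, "wz": 0}, {"fingers": 0, "dx": 0.05, "dy": 0, "dz": -0.05, "wx": 0, "wy": 0, "wz": 0}])

```text
clock: 21.8
tcp_pos: [0.5284, -0.0208, 0.0952]
ee_rot: [1.523, 2.744, 0.001]
contact_force: [0.3, -1.5, -0.1]
width: 0.0006
grip_force: 0.9
```

```bash
python3 -c "
from h import *
st();ab()"
```

```text
t 21.8 tcp [ 0.5284 -0.0208  0.0952] yang 31.95 tilt [ 0.0029 -0.0012] F [ 0.3 -1.5 -0.1] T [-0.3  -0.13 -0.07] w 0.0006 g 0.9
ABZ [-1.252e+02 -1.000e-01  9.520e+01] F [-1.4 -0.6 -0.1]
```

Call:
drive_tool(plan=[{"fingers": 0, "dx": 0, "dy": 0, "dz": 0.08, "wx": 0, "wy": 0, "wz": 0}, {"fingers": 0, "dx": 0.06, "dy": 0, "dz": 0, "wx": 0, "wy": 0, "wz": 0}, {"fingers": 0, "dx": 0.07, "dy": 0, "dz": -0.04, "wx": 0, "wy": 0, "wz": 0}, {"fingers": 0, "dx": 0.07, "dy": 0, "dz": -0.04, "wx": 0, "wy": 0, "wz": 0}, {"fingers": 0, "dx": 0.07, "dy": 0, "dz": -0.03, "wx": 0, "wy": 0, "wz": 0}])

```text
clock: 22.3
tcp_pos: [0.5234, -0.0109, 0.0969]
ee_rot: [1.521, 2.74, 0.001]
contact_force: [2.2, -4.6, 4.6]
width: 0.0003
grip_force: 2.5
```

```bash
python3 -c "
from h import *
st();ab()"
```

```text
t 22.3 tcp [ 0.5234 -0.0109  0.0969] yang 31.93 tilt [ 0.0068 -0.0032] F [ 2.2 -4.6  4.6] T [-0.79 -0.38 -0.  ] w 0.0003 g 2.5
ABZ [-114.1    0.9   96.9] F [-5.  -0.5  4.6]
```

Call:
drive_tool(plan=[{"fingers": 0, "dx": 0.06, "dy": 0, "dz": -0.02, "wx": 0, "wy": 0, "wz": 0}, {"fingers": 0, "dx": 0.06, "dy": 0, "dz": -0.02, "wx": 0, "wy": 0, "wz": 0}, {"fingers": 0, "dx": 0.06, "dy": 0, "dz": -0.02, "wx": 0, "wy": 0, "wz": 0}, {"fingers": 0, "dx": 0.05, "dy": 0, "dz": -0.01, "wx": 0, "wy": 0, "wz": 0}, {"fingers": 0, "dx": 0.05, "dy": 0, "dz": -0.01, "wx": 0, "wy": 0, "wz": 0}])

```text
clock: 22.8
tcp_pos: [0.5124, 0.0033, 0.0994]
ee_rot: [-1.524, -2.746, 0.0]
contact_force: [2.5, -2.9, 1.9]
width: 0.0006
grip_force: 1.5
```

```bash
python3 -c "
from h import *
st();ab()"
```

```text
t 22.8 tcp [0.5124 0.0033 0.0994] yang 31.92 tilt [-0.0009  0.0004] F [ 2.5 -2.9  1.9] T [-0.35 -0.35  0.04] w 0.0006 g 1.5
ABZ [-96.3  -1.   99.4] F [-3.7  0.6  1.9]
```

Call:
drive_tool(plan=[{"fingers": 0, "dx": 0.03, "dy": 0, "dz": -0.01, "wx": 0, "wy": 0, "wz": 0}, {"fingers": 0, "dx": 0.03, "dy": 0, "dz": -0.01, "wx": 0, "wy": 0, "wz": 0}, {"fingers": 0, "dx": 0.03, "dy": 0, "dz": -0.01, "wx": 0, "wy": 0, "wz": 0}, {"fingers": 0, "dx": 0.03, "dy": 0, "dz": 0, "wx": 0, "wy": 0, "wz": 0}, {"fingers": 0, "dx": 0.03, "dy": 0, "dz": 0, "wx": 0, "wy": 0, "wz": 0}])

```text
clock: 23.3
tcp_pos: [0.51, 0.0076, 0.1008]
ee_rot: [1.521, 2.745, -0.003]
contact_force: [4.4, -9.0, -4.2]
width: 0.0001
grip_force: 4.9
```

```bash
python3 -c "
from h import *
st();ab()"
```

```text
t 23.3 tcp [0.51   0.0076 0.1008] yang 32.0 tilt [ 0.0019 -0.003 ] F [ 4.4 -9.  -4.2] T [-1.73 -0.68  0.05] w 0.0001 g 4.9
ABZ [-91.3  -0.7 100.8] F [-10.   -1.   -4.2]
```

Call:
drive_tool(plan=[{"fingers": 0, "dx": 0.02, "dy": 0, "dz": 0, "wx": 0, "wy": 0, "wz": 0}, {"fingers": 0, "dx": 0.02, "dy": 0, "dz": 0, "wx": 0, "wy": 0, "wz": 0}, {"fingers": 0, "dx": 0.02, "dy": 0, "dz": 0, "wx": 0, "wy": 0, "wz": 0}, {"fingers": 0, "dx": 0.02, "dy": 0, "dz": 0, "wx": 0, "wy": 0, "wz": 0}, {"fingers": 0, "dx": 0.02, "dy": 0, "dz": 0, "wx": 0, "wy": 0, "wz": 0}])

```text
clock: 23.8
tcp_pos: [0.5077, 0.0113, 0.1011]
ee_rot: [1.521, 2.744, -0.003]
contact_force: [3.9, -9.6, -1.2]
width: 0.0002
grip_force: 4.8
```

```bash
python3 -c "
from h import *
st();ab()"
```

```text
t 23.8 tcp [0.5077 0.0113 0.1011] yang 31.99 tilt [ 0.0026 -0.0035] F [ 3.9 -9.6 -1.2] T [-1.66 -0.55  0.04] w 0.0002 g 4.8
ABZ [-87.   -0.7 101.1] F [-10.2  -1.8  -1.2]
```

Call:
drive_tool(plan=[{"fingers": 0, "dx": 0.025, "dy": 0, "dz": 0, "wx": 0, "wy": 0, "wz": 0}, {"fingers": 0, "dx": 0.025, "dy": 0, "dz": 0, "wx": 0, "wy": 0, "wz": 0}, {"fingers": 0, "dx": 0.025, "dy": 0, "dz": 0, "wx": 0, "wy": 0, "wz": 0}, {"fingers": 0, "dx": 0.025, "dy": 0, "dz": 0, "wx": 0, "wy": 0, "wz": 0}, {"fingers": 0, "dx": 0.02, "dy": 0, "dz": 0, "wx": 0, "wy": 0, "wz": 0}])

```text
clock: 24.3
tcp_pos: [0.5047, 0.0161, 0.1011]
ee_rot: [1.521, 2.744, -0.003]
contact_force: [4.2, -9.4, -2.0]
width: 0.0009
grip_force: 4.6
```

```bash
python3 -c "
from h import *
st();ab()"
```

```text
t 24.3 tcp [0.5047 0.0161 0.1011] yang 32.0 tilt [ 0.0029 -0.0039] F [ 4.2 -9.4 -2. ] T [-1.62 -0.6   0.03] w 0.0009 g 4.6
ABZ [-81.3  -0.7 101.1] F [-10.2  -1.5  -2. ]
```

Call:
drive_tool(plan=[{"fingers": 0, "dx": 0.02, "dy": 0, "dz": 0, "wx": 0, "wy": 0, "wz": 0}, {"fingers": 0, "dx": 0.02, "dy": 0, "dz": 0.005, "wx": 0, "wy": 0, "wz": 0}, {"fingers": 0, "dx": 0.02, "dy": 0, "dz": 0, "wx": 0, "wy": 0, "wz": 0}, {"fingers": 0, "dx": 0.015, "dy": 0, "dz": 0.005, "wx": 0, "wy": 0, "wz": 0}, {"fingers": 0, "dx": 0.01, "dy": 0, "dz": 0, "wx": 0, "wy": 0, "wz": 0}])

```text
clock: 24.8
tcp_pos: [0.5025, 0.0199, 0.1007]
ee_rot: [1.52, 2.744, -0.003]
contact_force: [3.7, -10.1, -1.1]
width: 0.0004
grip_force: 5.2
```

```bash
python3 -c "
from h import *
st();ab()"
```

```text
t 24.8 tcp [0.5025 0.0199 0.1007] yang 32.02 tilt [ 0.003  -0.0039] F [  3.7 -10.1  -1.1] T [-1.86 -0.55  0.03] w 0.0004 g 5.2
ABZ [-76.9  -0.6 100.7] F [-10.5  -2.2  -1.1]
```

Call:
drive_tool(plan=[{"fingers": 0, "dx": 0.015, "dy": 0, "dz": 0, "wx": 0, "wy": 0, "wz": 0}, {"fingers": 0, "dx": 0.01, "dy": 0, "dz": 0.005, "wx": 0, "wy": 0, "wz": 0}, {"fingers": 0, "dx": 0.01, "dy": 0, "dz": 0, "wx": 0, "wy": 0, "wz": 0}, {"fingers": 0, "dx": 0.01, "dy": 0, "dz": 0, "wx": 0, "wy": 0, "wz": 0}, {"fingers": 0, "dx": 0.01, "dy": 0, "dz": 0, "wx": 0, "wy": 0, "wz": 0}])

```text
clock: 25.3
tcp_pos: [0.5013, 0.0218, 0.1005]
ee_rot: [1.52, 2.744, -0.003]
contact_force: [3.4, -11.7, -2.9]
width: 0.0003
grip_force: 5.7
```

```bash
python3 -c "
from h import *
st();ab()"
```

```text
t 25.3 tcp [0.5013 0.0218 0.1005] yang 32.03 tilt [ 0.0035 -0.0044] F [  3.4 -11.7  -2.9] T [-2.1  -0.61  0.03] w 0.0003 g 5.7
ABZ [-74.6  -0.6 100.5] F [-11.7  -3.3  -2.9]
```

Call:
drive_tool(plan=[{"fingers": 0, "dx": 0.01, "dy": 0, "dz": 0, "wx": 0, "wy": 0, "wz": 0}, {"fingers": 0, "dx": 0.01, "dy": 0, "dz": 0, "wx": 0, "wy": 0, "wz": 0}, {"fingers": 0, "dx": 0.01, "dy": 0, "dz": 0, "wx": 0, "wy": 0, "wz": 0}, {"fingers": 0, "dx": 0, "dy": 0, "dz": 0, "wx": 0, "wy": 0, "wz": 0}, {"fingers": 0, "dx": 0, "dy": 0, "dz": 0, "wx": 0, "wy": 0, "wz": 0}])

```text
clock: 25.8
tcp_pos: [0.501, 0.0224, 0.1005]
ee_rot: [1.518, 2.743, -0.004]
contact_force: [4.8, -13.6, -2.3]
width: 0.0006
grip_force: 6.8
```

```bash
python3 -c "
from h import *
st();ab()"
```

```text
t 25.8 tcp [0.501  0.0224 0.1005] yang 32.06 tilt [ 0.0045 -0.0056] F [  4.8 -13.6  -2.3] T [-2.43 -0.72  0.02] w 0.0006 g 6.8
ABZ [-74.   -0.5 100.5] F [-14.1  -3.2  -2.3]
```

Force is rising. One more millimetre of command.

Call:
drive_tool(plan=[{"fingers": 0, "dx": 0.01, "dy": 0, "dz": 0, "wx": 0, "wy": 0, "wz": 0}, {"fingers": 0, "dx": 0.01, "dy": 0, "dz": 0, "wx": 0, "wy": 0, "wz": 0}, {"fingers": 0, "dx": 0, "dy": 0, "dz": 0, "wx": 0, "wy": 0, "wz": 0}, {"fingers": 0, "dx": 0, "dy": 0, "dz": 0, "wx": 0, "wy": 0, "wz": 0}, {"fingers": 0, "dx": 0, "dy": 0, "dz": 0, "wx": 0, "wy": 0, "wz": 0}])

```text
clock: 26.3
tcp_pos: [0.501, 0.0226, 0.1005]
ee_rot: [1.517, 2.742, -0.005]
contact_force: [5.9, -16.4, -4.6]
width: 0.0005
grip_force: 7.8
```

```bash
python3 -c "
from h import *
st();ab()"
```

```text
t 26.3 tcp [0.501  0.0226 0.1005] yang 32.09 tilt [ 0.0054 -0.0067] F [  5.9 -16.4  -4.6] T [-2.85 -0.81  0.09] w 0.0005 g 7.8
ABZ [-73.9  -0.4 100.5] F [-17.1  -3.7  -4.6]
```

Lever b is at its stop too. I'll retreat and check both levers and the board.

Call:
drive_tool(plan=[{"fingers": 0, "dx": -0.1, "dy": 0, "dz": 0, "wx": 0, "wy": 0, "wz": 0}, {"fingers": 0, "dx": -0.3, "dy": 0, "dz": 0, "wx": 0, "wy": 0, "wz": 0}, {"fingers": 0, "dx": -0.2, "dy": 0, "dz": -0.5, "wx": 0, "wy": 0, "wz": 0}, {"fingers": 0, "dx": 0, "dy": 0, "dz": -0.8, "wx": 0, "wy": 0, "wz": 0}, {"fingers": 0, "dx": -0.3, "dy": 0, "dz": -0.8, "wx": 0, "wy": 0, "wz": 0}])

```text
clock: 26.8
tcp_pos: [0.5186, -0.0102, 0.205]
ee_rot: [-1.52, -2.739, 0.002]
contact_force: [1.0, 1.4, -0.2]
width: 0.0
grip_force: 0.0
```

Call:
drive_tool(plan=[{"fingers": 0, "dx": -0.3, "dy": 0, "dz": 0, "wx": 0, "wy": 0, "wz": 0}, {"fingers": 0, "dx": -0.3, "dy": 0, "dz": 0, "wx": 0, "wy": 0, "wz": 0}, {"fingers": 0, "dx": 0, "dy": 0, "dz": 0, "wx": 0, "wy": 0, "wz": 0}, {"fingers": 0, "dx": 0, "dy": 0, "dz": 0, "wx": 0, "wy": 0, "wz": 0}, {"fingers": 0, "dx": 0, "dy": 0, "dz": 0, "wx": 0, "wy": 0, "wz": 0}])

```text
clock: 27.3
tcp_pos: [0.5362, -0.0364, 0.2037]
ee_rot: [-1.523, -2.743, 0.001]
contact_force: [0.2, -0.4, 0.6]
width: 0.0003
grip_force: 0.0
```

```bash
python3 lv.py
```

```text
t 27.3 tcp [ 0.5362 -0.0364  0.2037] yang 31.92 tilt [-0.0044  0.0016] F [ 0.2 -0.4  0.6] T [-0.05  0.01 -0.01] w 0.0003 g 0.0
ABZ [-142.5   -1.7  203.7] F [-0.5 -0.   0.6]
wrist -1 512 A [-76.  -54.1] Z [ 54.2 114. ] top -59.7 -0.7 112.9
wrist bar Z [104.5 106.2 107.5] A [-31.9  15. ] slope 0.0062
wrist lever_a_head []
wrist card_foot_a []
top 1 49 A [56.4 76.5] Z [ 49.3 116.3] top 60.7 -1.0 113.1
top -1 63 A [-65.8 -51.1] Z [ 44.3 115.7] top -59.6 -1.1 112.7
top bar Z [101.4 104.9 109.2] A [-31.8  30.2] slope -0.001
top lever_a_head [(array([ 59.8,  -2.1, 109.8]), 0.48)]
top card_foot_a [(array([294. , 201.2,  -1.7]), 0.7), (array([57.7,  0.2, 17.9]), 0.66)]
scene -1 12 A [-79.  -75.6] Z [50.2 55.4] top -77.2 -2.2 54.7
scene lever_a_head []
scene card_foot_a []
```

View pics/s_wrist.png

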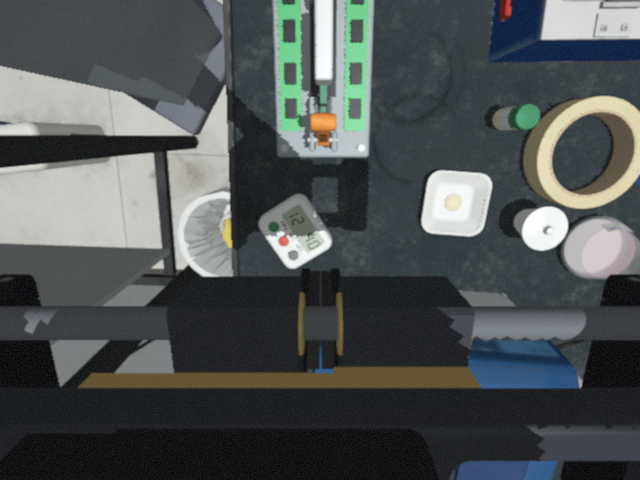

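The wrist view shows lever b swung in with its head at (322,122), the board level (bar top about 105 mm, expected 104) and the timer and boat in place. Both heads are at about 60 mm from the dock centre, or θ ≈ 0.02–0.03. Handing in.

```bash
python3 -c "
from cell import order
print(order.finish_job())"
```

```text
the job is handed in; nothing more can be done
None
```

I moved the board into the dock, pressed it home with both levers at their stops (about 17–20 N peak push on the levers) and handed the job in at about 27 s; the hand-in returned no verdict, but my final check showed the board level and both levers about 0.02–0.03 rad from home.

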